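Unlatch the travel case and dock the speaker

TASK

Lift the lever of the draw latch on the black travel case up past centre and over until its hook drops free, then raise the lid by its pull tab until it stands open. Take out the small speaker with the round grilles, leaving the plain power pack in its well, and set the speaker upright on the charging dock, centred lengthwise and flat down between the two cheeks; lower it in rather than dropping it, let go, and leave the lid open and everything else on the table where it is.

Things in the scene. Friction and masses are not known exactly. Their poses are not given: they have to be found in the camera images.
- case: Black hard travel case, 160 (x) x 260 (y) mm, 70 mm high without its lid, fixed to the table; origin under its centre, z up. Its local -x side is the latch side; the lid's hinge runs along local y on the +x side. Inside, two equal padded wells lie side by side along y; the padding reaches 62 mm above the table.
- well_a (a point): Middle of the floor (6 mm above the table) of the well at case x = -30, y = +56 mm. Each well holds a block 62 mm long along case x, 34 mm thick along y, with 2 mm of play; padding hugs the ends, so grip it across the 34 mm: in the middle of each broad face a finger recess, 44 mm wide (x) and 28 mm deep (y, beyond the play), goes down to the floor.
- well_b (a point): The same for the other well, at case x = -30, y = -56 mm.
- lever (a joint): Angle of the latch lever, rad. 0 = closed, flat along the lid, pointing to the hinge side; 2.0 = its stop. Lifting the free end turns it up and over towards the latch side, about an axis parallel to the lid's hinge. Over-centre near 0.2; the hook leaves the keeper by about 1.3; past upright (1.6) it stays open. About 1 N at the grip.
- lever_pivot (a point): Pivot of the latch lever, on the lid at case y = +70 mm: 12 mm out beyond the lid's latch-side edge and 13 mm above the lid's top face (which is 84.5 mm above the table when shut).
- lever_grip (a point): Middle of the lever's steel finger pad, 64 mm from the pivot; the pad is 22 mm wide along the pivot axis, 9 mm thick, 36 mm long; closed, its underside is 8.5 mm above the lid's top. Gripped by its two sides it pivots between the fingers, so the hand can stay upright while following the arc.
- hook_foot (a point): Foot of the steel wire hook (a U-shaped loop 28 mm wide, 68 mm long) that hangs from the lever down the latch side; closed, it pulls up under the keeper. A weak spring swings it outward when free.
- keeper (a point): Underside of the small steel keeper ledge (20 mm wide, with a 6 mm lip) fixed on the case's latch side. Closed, the hook foot lies within 7 mm of it.
- lid (a joint): Angle of the lid, rad. 0 = shut; opens upward about its hinge to 2.1; stiff, stays where it is left (about 3 N at the pull). The hook holds it shut until it is free.
- lid_hinge (a point): Point on the lid in line with the pull tab, 7 mm above the hinge axis when shut (the axis is 70.5 mm above the table, along the case's y). The lid is 14 mm thick.
- lid_pull (a point): Grip point on the flat steel pull tab that juts 32 mm out of the lid's latch-side edge at case y = -70 mm; 26 mm wide along the hinge, 10 mm thick; the point is 180 mm from the hinge, 12 mm from the tab's end. Gripped by its two sides it pivots between the fingers, so the hand can stay upright.
- speaker: Small black portable speaker, a block 62 (x) x 34 (y) x 58 mm (z) with a round grey grille on both broad faces and two round buttons on top, about 0.25 kg; origin under its centre, z up. It stands in one of the two wells, its x along the case's x, its top 2 mm above the padding.
- power_pack: Plain black power pack 62 x 34 x 36 mm in the other well, lower than the speaker, with one grey bar on top and no grilles; origin under its centre. Not wanted.
- dock: Aluminium charging dock, fixed: base plate 110 (x) x 76 x 10 mm; two cheeks 50 mm long (along x), 10 mm thick, tops 80 mm above the table; origin under its centre. The slot between the cheeks is 46 mm wide (y), open above and at both x ends. No finger fits between speaker and cheek: hold the speaker by its two ends. The table between dock and case (around x 0.51, y -0.06) is clear.
- dock_seat (a point): Middle of the top of the dock's base plate between the cheeks, 10 mm above the table: where the middle of the speaker's underside belongs, speaker x along dock x, either way round.
- mug: White mug, 80 mm wide, 92 mm high; origin under its centre.
- remote: Black television remote control 160 (x) x 45 x 18 mm, lying flat.
- coaster: Round stone coaster, 110 mm wide, 8 mm thick.
- glasses_case: Brown spectacles case 165 (x) x 65 x 42 mm.
- candle_jar: Candle jar with brass lid, 72 mm wide, 75 mm high.
- book: Green book 150 (x) x 210 (y) x 28 mm, lying flat.
- tape: Red tape dispenser, 120 (x) x 45 x 66 mm.

How it is judged (in metres and radians):
On the way, in this order (a step that is already met when the one before it is completed fails the run):
1. the latch lever has been lifted past centre and over, and the hook is off the keeper, the lid still down (value of joint lever above 1.2 rad and distance between hook_foot and keeper above 0.018 m and value of joint lid below 0.3 rad), for 0.2 s.
2. the lid stands open (value of joint lid above 1.1 rad), for 0.2 s.
3. the speaker is brought down onto the dock between the cheeks, still touched by the fingers (x of speaker in the frame of dock between -0.012 and 0.012 m and y of speaker in the frame of dock between -0.008 and 0.008 m and angle between the x axis of speaker and the x axis of dock, either way round below 0.2 rad and angle between speaker's own z axis and vertical below 0.08 rad and z of speaker in the frame of dock below 0.016 m and contact force between the fingers and speaker above 0.2 N), for 0.05 s.
At the end, for the whole second after the job is handed in: The speaker stands upright (within 0.08 rad) and at rest on the dock's base plate (underside within 2.5 mm), between the cheeks, within 12 mm of the middle lengthwise and 8 mm across, along the slot within 0.2 rad either way round, released; the lid is open more than 1.1 rad (x of speaker in the frame of dock between -0.012 and 0.012 m and y of speaker in the frame of dock between -0.008 and 0.008 m and angle between the x axis of speaker and the x axis of dock, either way round below 0.2 rad and angle between speaker's own z axis and vertical below 0.08 rad and z of speaker in the frame of dock between 0.007 and 0.0125 m and linear speed of speaker below 0.03 m/s and contact force between the fingers and speaker below 0.05 N and value of joint lid above 1.1 rad); the robot touches nothing.
It fails at once if one of the other things (mug, remote, coaster, spectacles case, candle jar, book, tape dispenser) moved more than 30 mm (distance of any of mug, remote, coaster, glasses_case, candle_jar, book, tape from where it was at the start of the episode above 0.03 m).
It fails at once if the power pack moved more than 30 mm (distance of power_pack from where it was at the start of the episode above 0.03 m).
It also fails if it takes over 72 s, if anything falls off the work surface, if the arm or the gripper's body presses on something with over 40 N, if the wrist force passes 120 N, or if a joint passes its speed limit or range.

ROBOT

A 6-joint arm with a two-finger parallel gripper is mounted at the origin on the work surface. World frame = base frame: x ahead of the robot, y to its left, z up, the work surface at z = 0. Lengths are in mm, angles in rad, forces in N, time in s.
With the tool pointing down it reaches from about 400 to 825 mm from the base axis. Payload 7 kg.
Tool frame: the origin (TCP) lies at the very end of the fingers, on their centre line; the grasp point (between the pads) lies 19 mm behind it; z points along the fingers, y is the direction in which the jaws open and shut (so a half turn about z gives the same grasp; the last joint's range is limited). The gripper opens to 88 mm and grips with 3 to 60 N. Pads are 19 mm wide; open, the fingers measure 130 mm over their backs; the gripper's body (78 mm by 193 mm) begins 47 mm behind the grasp point.
Start: joints at [1.534, 0.359, 0.012, 0, -1.224, -0.288], TCP at [215.414, 639.681, 226.561] pointing down, gripper open.
Joint ranges: [-3.07, 3.07], [-1.43, 2.12], [-1.02, 1.25], [-3.03, 1.67], [-3.05, -0], [-3.03, 3.03]. Speed limits (rad/s): [2.39, 2.39, 3.01, 3.14, 3.14, 3.14].

INTERFACE

Orientations are given as a unit quaternion [x, y, z, w].
In Python, from bench import monitor, eyes, env gives the robot as it stands.
- The arm moves only by the shell command python3 -m jog 'ROWS' [FORCE]. ROWS is JSON, a list of rows, each an object of numbers: "tx", "ty", "tz": the shift along the tool's x, y, z in units of 0.06 m (1.0 is 0.06 m); "wx", "wy", "wz": the turn, a rotation vector about the tool's x, y, z in units of 0.1 rad (1.0 is 0.1 rad); "fingers": the finger opening in mm, from 0 to 87.6. A call has 1 to 10 rows; each row shifts and turns the commanded pose from where the row before left it, along the tool's axes as they then stand; what a row does not reach is not made up. A row lasts 1/8 s, in which the tool goes at most 62.5 mm and 10.7 degrees, less where a joint would pass 70% of its speed; a pose out of reach is approached as far as the arm can. A call with a number of a shift or a turn outside -1 to 1 is refused whole. A call with a gripper value outside its range is refused whole. The fingers move at their own pace and stop on an object; FORCE is the grip in N (left out, the last holds). Time passes only in rows, so rows that do not move let the fingers close. It gives the time, the measured TCP pose, the force and the opening at its end, in the units of the state.
- monitor.read_state(): the state, without advancing time (a new reading comes with each control period).
- eyes.get_image(name): name is "side" or "top" or "wrist"; returns a dict with "image" (400x640x3 uint8, red, green, blue), "camera_matrix" (3x3 intrinsics, pixels), "D" ([k1, k2, p1, p2, k3] as OpenCV has them; the pictures are not rectified), "camera_from_world" (4x4, takes a point from world to camera coordinates). Camera axes: x right, y down, z forward; pixel columns grow to the right and rows downward; lengths in mm; the calibration is good to about 2 mm. A picture is of the moment at which its call begins. There is no depth.
- env.job_done(): hands the job in, once; it reports no verdict.
The state is a dict: "time": time; "qpos": joint angles; "dq": joint speeds; "joint_efforts": joint torques, N m; "ee_pos": TCP position; "tcp_rot": TCP orientation; "ft_force": force on the tool from outside, world axes, zero at the start; "ft_torque": the same for the moment, N m; "grip_width": finger opening in mm.
Only numpy, scipy, OpenCV 4.12 (cv2) and the standard library are available. Lean on these libraries where they do the work, as an engineer would, in place of code of your own. Each camera call takes 0.05 s, during which the arm holds its last target.

## Working session

There is one attempt and no reset: what is moved stays moved. The work goes in short steps, Python scripts to look and compute and a shell command to move; the robot and the scene stay as the last step left them, time stands still between calls to the robot, and variables do not carry over. Pictures are saved under pics/ and viewed, and the job is handed in when it is done.

```bash
ls; mkdir -p pics; python3 - <<'E'
from bench import monitor, eyes, env
import cv2, numpy as np
s=monitor.read_state(); print(s)
for n in ["side","top","wrist"]:
    d=eyes.get_image(n); cv2.imwrite(f"pics/{n}0.png",d["image"][:,:,::-1])
    print(n,d["camera_matrix"],d["D"],np.round(d["camera_from_world"],4).tolist())
E
```

```text
pics
{'time': 0.0, 'qpos': array([ 1.53410613e+00,  3.59404228e-01,  1.10423460e-02, -3.08652478e-04,
       -1.22406492e+00, -2.88064445e-01]), 'dq': array([ 0.00041654, -0.00082667, -0.00071142, -0.00024375,  0.00079588,
        0.00131032]), 'joint_efforts': array([-1.81729833e-03, -5.82709551e+01,  2.93066347e+01,  6.99767813e+00,
        7.04115533e-03, -1.54875320e-04]), 'ee_pos': array([215.28380141, 639.24231022, 225.61174372]), 'tcp_rot': array([ 9.86836907e-01, -1.61716524e-01, -4.17596936e-05,  8.26993335e-04]), 'ft_force': array([ 0.24259457, -0.35968078,  0.44968961]), 'ft_torque': array([ 0.00142562,  0.0194008 , -0.01638252]), 'grip_width': 87.73969915894315}
side [[421.65635044   0.         321.1889203 ]
 [  0.         421.65635044 204.52585798]
 [  0.           0.           1.        ]] [0.0116665 0.        0.        0.        0.       ] [[0.961, -0.2764, -0.0008, -503.1832], [-0.1801, -0.6239, -0.7605, 160.5898], [0.2097, 0.731, -0.6493, 1119.4219], [0.0, 0.0, 0.0, 1.0]]
top [[472.9352702    0.         317.82519274]
 [  0.         472.9352702  201.60570207]
 [  0.           0.           1.        ]] [0.0001573 0.        0.        0.        0.       ] [[-0.0144, -0.9999, -0.0006, -4.435], [-0.977, 0.0142, -0.2127, 541.8181], [0.2127, -0.0025, -0.9771, 1312.2142], [0.0, 0.0, 0.0, 1.0]]
wrist [[340.82372191   0.         319.48802841]
 [  0.         340.82372191 197.57065555]
 [  0.           0.           1.        ]] [-0.01293366  0.          0.          0.          0.        ] [[-0.3191, -0.9477, 0.0032, 672.2284], [-0.9155, 0.3091, 0.2576, -33.4706], [-0.2451, 0.0792, -0.9662, 391.0677], [0.0, 0.0, 0.0, 1.0]]
```

View pics/top0.png

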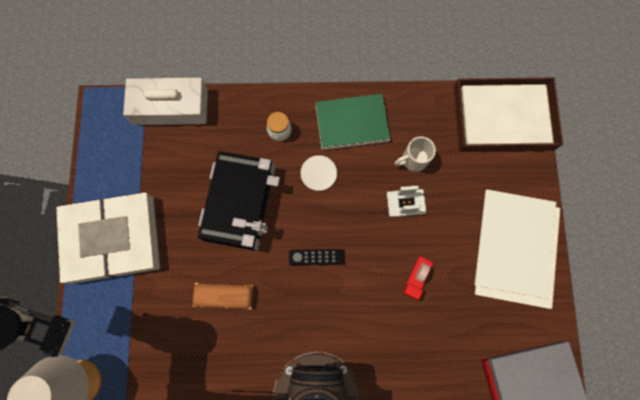

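View pics/side0.png

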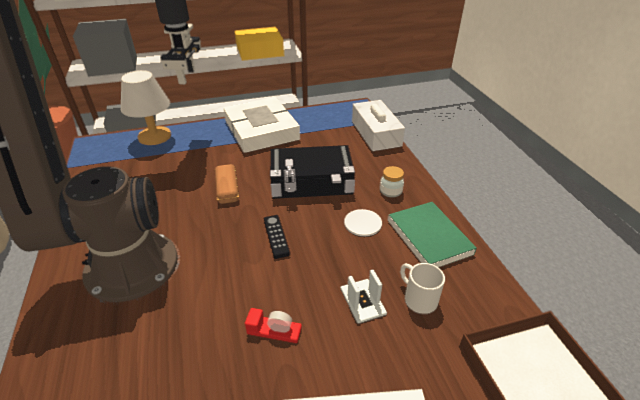

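View pics/wrist0.png

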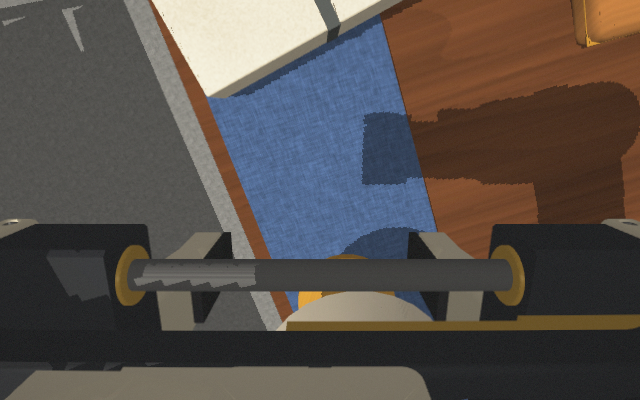

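```bash
cat > h.py <<'E'
import cv2, numpy as np
from bench import monitor, eyes, env
from scipy.spatial.transform import Rotation as R
def get(n):
    d=eyes.get_image(n); d["K"]=np.array(d["camera_matrix"],float); d["Dd"]=np.array(d["D"],float); d["T"]=np.array(d["camera_from_world"],float); return d
def ray(d,uv):
    p=cv2.undistortPoints(np.array([[uv]],float),d["K"],d["Dd"])[0,0]
    Rm=d["T"][:3,:3];t=d["T"][:3,3]
    return -Rm.T@t, Rm.T@np.array([p[0],p[1],1])
def plane(d,uv,z):
    o,v=ray(d,uv); return o+v*(z-o[2])/v[2]
def two(d1,u1,d2,u2):
    o1,v1=ray(d1,u1);o2,v2=ray(d2,u2)
    s=np.linalg.lstsq(np.stack([v1,-v2],1),o2-o1,rcond=None)[0]
    a=o1+s[0]*v1;b=o2+s[1]*v2
    return (a+b)/2,np.linalg.norm(a-b)
def proj(d,P):
    P=np.atleast_2d(np.array(P,float))
    rv=cv2.Rodrigues(d["T"][:3,:3])[0]
    return cv2.projectPoints(P,rv,d["T"][:3,3],d["K"],d["Dd"])[0][:,0]
def crop(d,x0,y0,x1,y1,k,f):
    c=d["image"][y0:y1,x0:x1,::-1]; cv2.imwrite(f,cv2.resize(c,None,fx=k,fy=k,interpolation=cv2.INTER_CUBIC))
E
python3 - <<'E'
from h import *
d=get("top"); crop(d,190,140,300,260,5,"pics/t1.png"); crop(d,375,170,440,230,8,"pics/t2.png")
s=get("side"); crop(s,255,130,375,215,6,"pics/s1.png");crop(s,330,260,400,330,8,"pics/s2.png")
E
```

```text
(no output)
```

View pics/t1.png

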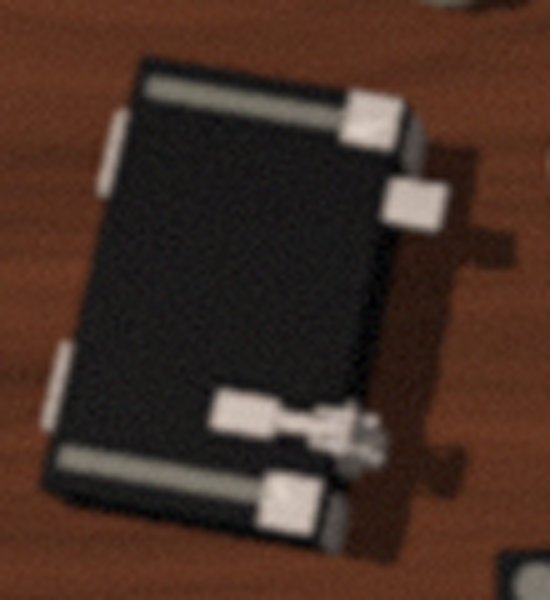

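View pics/s1.png

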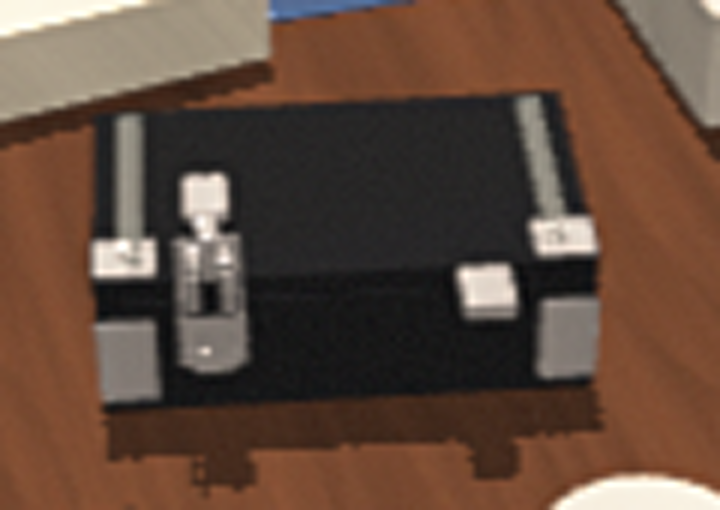

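View pics/t2.png

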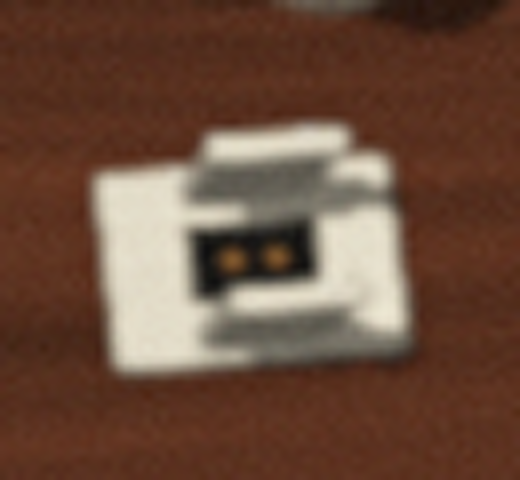

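View pics/s2.png

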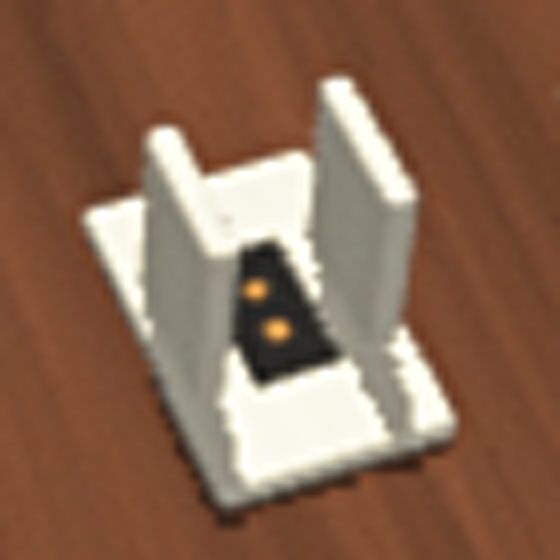

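```bash
python3 - <<'E'
from h import *
d=get("top"); s=get("side")
for n,dd in(("top",d),("side",s)):
    o,_=ray(dd,(320,200)); print(n,"cam at",o.round())
def blobs(dd,roi,thr,mn=6):
    x0,y0,x1,y1=roi
    im=dd["image"][y0:y1,x0:x1].astype(int); m=((im.min(2)>thr)).astype(np.uint8)
    n,l,st,c=cv2.connectedComponentsWithStats(m,connectivity=4)
    return [(c[i]+[x0,y0],st[i,4],st[i,:4]+[x0,y0,0,0]) for i in range(1,n) if st[i,4]>mn]
print("top");
for b in blobs(d,(195,145,290,255),150): print(b[0].round(1),b[1],b[2],plane(d,b[0],84.5).round(1),plane(d,b[0],102).round(1))
print("side")
for b in blobs(s,(262,140,365,205),150): print(b[0].round(1),b[1],b[2],plane(s,b[0],84.5).round(1),plane(s,b[0],102).round(1))
# lid corners
for c in [(143,62),(45,480),(408,95),(325,540)]:
    p=(190+c[0]/5-.4,140+c[1]/5-.4); print(np.round(p,1),plane(d,p,84.5).round(1))
for c in [(95,113),(560,93),(600,250),(92,280)]:
    p=(255+c[0]/6-.4,130+c[1]/6-.4); print(np.round(p,1),plane(s,p,84.5).round(1))
# dock base corners top (z=10)
print("dock")
for c in [(93,175),(392,153),(410,350),(115,374)]:
    p=(375+c[0]/8-.4,170+c[1]/8-.4); print(plane(d,p,10).round(1))
for c in [(232,258),(278,256)]:
    p=(375+c[0]/8-.4,170+c[1]/8-.4); print(plane(d,p,10).round(1))
for c in [(85,215),(300,155),(455,432),(228,500)]:
    p=(330+c[0]/8-.4,260+c[1]/8-.4); print(plane(s,p,10).round(1))
for c in [(255,289),(277,329)]:
    p=(330+c[0]/8-.4,260+c[1]/8-.4); print(plane(s,p,10).round(1))
E
```

```text
top cam at [ 250.   -9. 1397.]
side cam at [ 278. -857.  849.]
top
[263.8 163.6] 79 [259 159  10  10] [650.8 142.5  84.5] [645.4 140.5 102. ]
[272.4 180.5] 67 [268 177  10   8] [599.9 117.1  84.5] [595.3 115.5 102. ]
[244.5 223.3] 122 [233 219  27  11] [476.4 194.9  84.5] [473.4 192.2 102. ]
[247.4 240.1] 93 [243 235  10  11] [428.9 186.   84.5] [426.5 183.4 102. ]
side
[288.9 163.5] 60 [286 159   7  11] [481.9 222.6  84.5] [477.2 197.9 102. ]
[348.6 168.7] 53 [344 166  10   6] [653.5 143.9  84.5] [644.9 121.  102. ]
[275.4 172.5] 56 [271 170  10   6] [431.4 187.2  84.5] [427.9 163.3 102. ]
[286.6 172.3] 7 [286 171   2   4] [464.6 178.7  84.5] [460.4 155.  102. ]
[292.  172.3] 7 [291 171   3   3] [480.6 174.1  84.5] [476.  150.4 102. ]
[336.  177.3] 52 [332 174   9   7] [602.4 112.2  84.5] [595.  90. 102.]
[218.2 152. ] [687.8 275.4  84.5]
[198.6 235.6] [443.5 322.7  84.5]
[271.2 158.6] [665.5 121.1  84.5]
[254.6 247.6] [407.6 165.6  84.5]
[270.4 148.4] [442.3 323.9  84.5]
[347.9 145.1] [694.9 272.1  84.5]
[354.6 171.3] [666.7 125.8  84.5]
[269.9 176.3] [411.8 172.7  84.5]
dock
[ 580.5 -219.1   10. ]
[ 587.4 -332.3   10. ]
[ 511.7 -334.4   10. ]
[ 504.1 -223.9   10. ]
[ 547.7 -269.8   10. ]
[ 548.2 -287.1   10. ]
[ 507.2 -228.8   10. ]
[ 580.1 -224.9   10. ]
[ 586.8 -334.8   10. ]
[ 514.9 -338.2   10. ]
[ 548.3 -270.1   10. ]
[ 549.5 -285.9   10. ]
```

```bash
cat >> h.py <<'E'
def to(P,yang=None):
    """print tool-frame shift (units of 60mm) to bring TCP to P, plus turn (0.1 rad units) so tool points down with y axis along world angle yang (deg, mod 180)"""
    s=monitor.read_state(); Rm=R.from_quat(s["tcp_rot"]).as_matrix()
    dl=Rm.T@(np.array(P,float)-s["ee_pos"])
    print("t",s["time"],"ee",s["ee_pos"].round(1),"q",s["qpos"].round(2),"F",s["ft_force"].round(1),"g",round(s["grip_width"],1))
    print("shift units",(dl/60).round(3))
    if yang is not None:
        best=None
        for k in(0,180):
            a=np.radians(yang+k); y=np.array([np.cos(a),np.sin(a),0]); z=np.array([0,0,-1.]); x=np.cross(y,z)
            w=R.from_matrix(Rm.T@np.stack([x,y,z],1)).as_rotvec()/0.1
            print("turn units",w.round(2))
    ya=np.degrees(np.arctan2(Rm[1,1],Rm[0,1])); print("y ang",ya.round(2),"z",Rm[:,2].round(3))
E
python3 - <<'E'
from h import *
to([477,209,226],-11)
E
```

```text
t 0.35 ee [215.4 639.6 226.3] q [ 1.53  0.36  0.01 -0.   -1.22 -0.29] F [-0.2  0.1  0.2] g 87.8
shift units [6.422 5.409 0.008]
turn units [  0.     0.   -17.04]
turn units [ 0.   -0.   14.38]
y ang -108.61 z [-0. -0. -1.]
```

```bash
python3 -m jog '[{"tx":0.3,"ty":0.25},{"tx":0.68,"ty":0.57},{"tx":0.68,"ty":0.57},{"tx":0.68,"ty":0.57},{"tx":0.68,"ty":0.57},{"tx":0.68,"ty":0.57},{"tx":0.68,"ty":0.57},{"tx":0.68,"ty":0.57},{"tx":0.68,"ty":0.57},{"tx":0.68,"ty":0.57}]' 20; python3 -m jog '[{"wz":1},{"wz":1},{"wz":1},{"wz":1},{"wz":1},{"wz":1},{"wz":1},{"wz":1},{"wz":1},{"wz":1}]'; python3 -m jog '[{"wz":1},{"wz":1},{"wz":1},{"wz":1},{"wz":0.4},{}]'
python3 - <<'E'
from h import *
to([477,209,226],-11)
w=get("wrist"); cv2.imwrite("pics/w1.png",w["image"][:,:,::-1])
o,_=ray(w,(320,200)); print("cam",o.round(), )
E
```

```text
t 0.35 ee [215.4 639.6 226.3] q [ 1.53  0.36  0.01 -0.   -1.22 -0.29] F [-0.2  0.1  0.2] g 87.8
shift units [6.422 5.409 0.008]
turn units [  0.     0.   -17.04]
turn units [ 0.   -0.   14.38]
y ang -108.61 z [-0. -0. -1.]
cam [280. 617. 385.]schema error: expected keys tx, ty, tz, wx, wy, wz, fingers
schema error: expected keys tx, ty, tz, wx, wy, wz, fingers
schema error: expected keys tx, ty, tz, wx, wy, wz, fingers
```

View pics/w1.png

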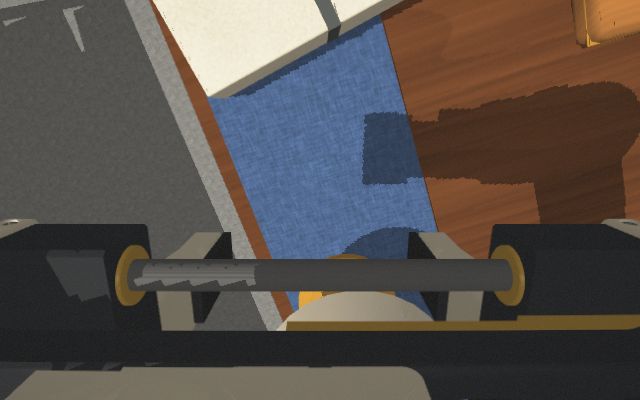

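```bash
python3 -m jog '[{"tx":0.3,"ty":0.25,"tz":0,"wx":0,"wy":0,"wz":0.5,"fingers":87}]' 20; python3 - <<'E'
from h import *
to([477,209,226],-11)
E
```

```text
time: 0.52
ee_pos: [227.3, 620.0, 226.0]
tcp_rot: [0.982, -0.186, 0.0, 0.0]
ft_force: [0.1, 0.4, 0.2]
grip_width: 87.1
t 0.525 ee [227.3 620.  226. ] q [ 1.51  0.34 -0.02  0.   -1.21 -0.32] F [0.1 0.4 0.2] g 87.1
shift units [6.381e+00 4.849e+00 3.000e-03]
turn units [ 1.000e-02  0.000e+00 -1.754e+01]
turn units [ 0.000e+00 -1.000e-02  1.388e+01]
y ang -111.49 z [-0.    -0.001 -1.   ]
```

```bash
python3 -m jog '[{"tx":0.71,"ty":0.54,"tz":0,"wx":0,"wy":0,"wz":1,"fingers":87},{"tx":0.76,"ty":0.465,"tz":0,"wx":0,"wy":0,"wz":1,"fingers":87},{"tx":0.8,"ty":0.385,"tz":0,"wx":0,"wy":0,"wz":1,"fingers":87},{"tx":0.835,"ty":0.305,"tz":0,"wx":0,"wy":0,"wz":1,"fingers":87},{"tx":0.86,"ty":0.22,"tz":0,"wx":0,"wy":0,"wz":1,"fingers":87},{"tx":0.88,"ty":0.13,"tz":0,"wx":0,"wy":0,"wz":1,"fingers":87},{"tx":0.89,"ty":0.04,"tz":0,"wx":0,"wy":0,"wz":1,"fingers":87},{"tx":0.89,"ty":-0.045,"tz":0,"wx":0,"wy":0,"wz":1,"fingers":87},{"tx":0.4,"ty":-0.06,"tz":0,"wx":0,"wy":0,"wz":1,"fingers":87},{"tx":0,"ty":0,"tz":0,"wx":0,"wy":0,"wz":1,"fingers":87}]'; python3 -m jog '[{"tx":0,"ty":0,"tz":0,"wx":0,"wy":0,"wz":1,"fingers":87},{"tx":0,"ty":0,"tz":0,"wx":0,"wy":0,"wz":1,"fingers":87},{"tx":0,"ty":0,"tz":0,"wx":0,"wy":0,"wz":1,"fingers":87},{"tx":0,"ty":0,"tz":0,"wx":0,"wy":0,"wz":0.88,"fingers":87},{"tx":0,"ty":0,"tz":0,"wx":0,"wy":0,"wz":0,"fingers":87}]'
python3 - <<'E'
from h import *
to([477,209,226],-11)
w=get("wrist"); cv2.imwrite("pics/w2.png",w["image"][:,:,::-1])
o,_=ray(w,(320,200)); print("cam",o.round(), )
E
```

```text
time: 1.78
ee_pos: [463.1, 231.7, 226.8]
tcp_rot: [0.771, -0.637, 0.0, -0.0]
ft_force: [-0.0, 0.3, -0.0]
grip_width: 87.0
time: 2.4
ee_pos: [462.4, 233.5, 226.7]
tcp_rot: [-0.636, 0.772, 0.0, 0.0]
ft_force: [0.1, 0.5, -0.6]
grip_width: 87.1
t 2.4 ee [462.4 233.5 226.7] q [ 0.85  0.1  -0.33 -0.   -1.14 -1.04] F [ 0.1  0.5 -0.6] g 87.1
shift units [ 0.354 -0.317  0.012]
turn units [ 0.    0.   31.41]
turn units [-0.    0.   -0.01]
y ang 168.96 z [ 0.  0. -1.]
cam [448. 165. 385.]
```

View pics/w2.png

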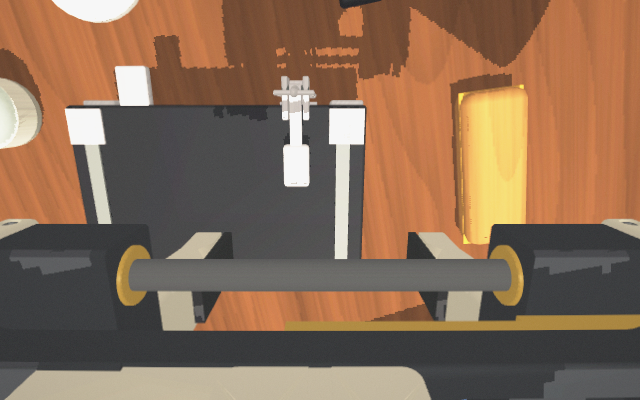

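```bash
python3 - <<'E'
from h import *
w=get("wrist"); cv2.imwrite("pics/w2b.png",cv2.resize(w["image"][50:210,40:380,::-1],None,fx=2.3,fy=2.3))
im=w["image"].astype(int); m=(im.min(2)>190).astype(np.uint8); m[215:]=0; m[:,:60]=0;m[:,400:]=0
n,l,st,c=cv2.connectedComponentsWithStats(m,connectivity=4)
for i in range(1,n):
    if st[i,4]>50: print(st[i],c[i].round(1))
yaw=np.radians(79)
for nm,uv,z in [("pad tl",(284,145),102),("pad tr",(309,145),102),("pad bl",(284,186),102),("pad br",(309.5,186),102),("tab l",(116,66.5),82.5),("tab r",(149,66.5),82.5),("tab bl",(119,106),82.5),("tab br",(152.5,106),82.5),("lid l",(66,107.5),84.5),("lid r",(365.5,107.5),84.5)]:
    print(nm,plane(w,uv,z).round(1))
E
```

```text
[  60    0   77   22 1267] [97.2  8.5]
[ 115   66   35   39 1174] [132.2  84.9]
[282  95   6  25 121] [284.6 107.2]
[ 283   95   26   91 1726] [296.5 145.6]
[333 101  29   3  68] [347. 102.]
[  65  108   44  107 2093] [ 89.8 146.9]
[ 329  108   36  107 2177] [344.6 147.5]
pad tl [482.5 188.7 102. ]
pad tr [462.2 192.7 102. ]
pad bl [490.  222.7 102. ]
pad br [468.7 226.8 102. ]
tab l [609.3  99.4  82.5]
tab r [582.  104.8  82.5]
tab bl [617.5 130.5  82.5]
tab br [589.  136.1  82.5]
lid l [661.9 123.   84.5]
lid r [409.5 172.3  84.5]
```

View pics/w2b.png

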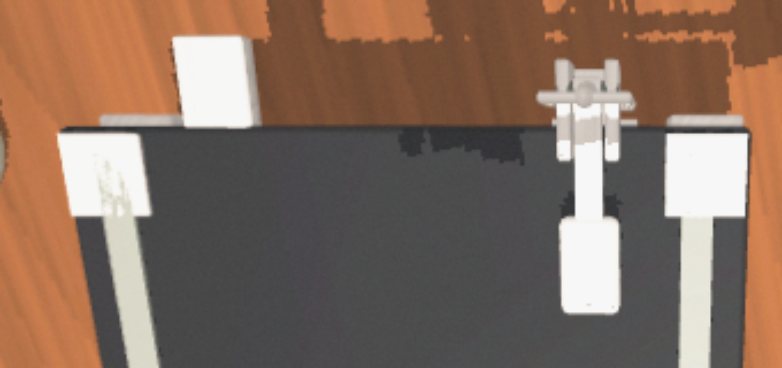

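```bash
python3 -m jog '[{"tx":0.365,"ty":-0.31,"tz":0.1,"wx":0,"wy":0,"wz":0,"fingers":50},{"tx":0,"ty":0,"tz":0.5,"wx":0,"wy":0,"wz":0,"fingers":50},{"tx":0,"ty":0,"tz":0.6,"wx":0,"wy":0,"wz":0,"fingers":50},{"tx":0,"ty":0,"tz":0.5,"wx":0,"wy":0,"wz":0,"fingers":50},{"tx":0,"ty":0,"tz":0.1,"wx":0,"wy":0,"wz":0,"fingers":50},{"tx":0,"ty":0,"tz":0,"wx":0,"wy":0,"wz":0,"fingers":50}]'
python3 - <<'E'
from h import *
to([476.4,208.5,88],-11)
w=get("wrist"); cv2.imwrite("pics/w3.png",w["image"][:,:,::-1])
s=get("side"); crop(s,240,100,380,215,5,"pics/s3.png")
E
```

```text
time: 3.25
ee_pos: [476.9, 209.2, 119.0]
tcp_rot: [-0.636, 0.771, -0.0, 0.0]
ft_force: [0.4, 0.9, -0.0]
grip_width: 50.3
t 3.25 ee [476.9 209.2 119. ] q [ 0.79  0.21 -0.47  0.   -0.89 -0.98] F [ 0.4  0.9 -0. ] g 50.3
shift units [0.014 0.007 0.517]
turn units [  0.    -0.   -31.41]
turn units [-0.   -0.    0.01]
y ang 169.05 z [ 0. -0. -1.]
```

View pics/w3.png

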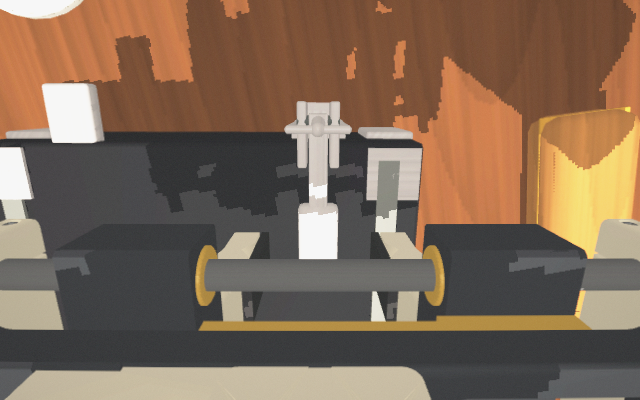

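View pics/s3.png

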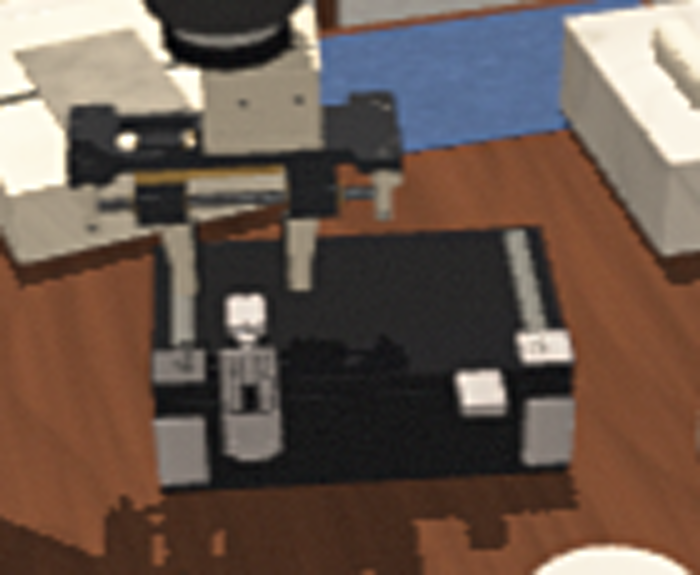

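```bash
python3 -m jog '[{"tx":0,"ty":0,"tz":0.3,"wx":0,"wy":0,"wz":0,"fingers":50},{"tx":0,"ty":0,"tz":0.2,"wx":0,"wy":0,"wz":0,"fingers":50},{"tx":0,"ty":0,"tz":0,"wx":0,"wy":0,"wz":0,"fingers":18},{"tx":0,"ty":0,"tz":0,"wx":0,"wy":0,"wz":0,"fingers":18},{"tx":0,"ty":0,"tz":0,"wx":0,"wy":0,"wz":0,"fingers":18},{"tx":0,"ty":0,"tz":0,"wx":0,"wy":0,"wz":0,"fingers":18},{"tx":0,"ty":0,"tz":0,"wx":0,"wy":0,"wz":0,"fingers":18}]' 15
python3 - <<'E'
from h import *
to([476.4,208.5,88],-11)
phi=0;R0=64
for a,b in zip(np.arange(0,1.9,.2),np.arange(.2,2.1,.2)):
    print(round(b,1),"tx",round(64*(np.cos(a)-np.cos(b))/60,3),"tz",round(-64*(np.sin(b)-np.sin(a))/60,3))
E
```

```text
time: 4.22
ee_pos: [477.8, 209.3, 89.3]
tcp_rot: [-0.636, 0.772, -0.0, 0.001]
ft_force: [4.4, -2.2, -0.9]
grip_width: 21.4
t 4.225 ee [477.8 209.3  89.3] q [ 0.79  0.24 -0.51  0.   -0.82 -0.98] F [ 4.4 -2.2 -0.9] g 21.4
shift units [0.018 0.021 0.022]
turn units [-2.000e-02 -3.000e-02 -3.141e+01]
turn units [-0.02  0.01  0.  ]
y ang 169.01 z [ 0.002  0.001 -1.   ]
0.2 tx 0.021 tz -0.212
0.4 tx 0.063 tz -0.203
0.6 tx 0.102 tz -0.187
0.8 tx 0.137 tz -0.163
1.0 tx 0.167 tz -0.132
1.2 tx 0.19 tz -0.097
1.4 tx 0.205 tz -0.057
1.6 tx 0.212 tz -0.015
1.8 tx 0.211 tz 0.027
2.0 tx 0.202 tz 0.069
```

```bash
python3 -m jog '[{"tx":0.02,"ty":0,"tz":-0.21,"wx":0,"wy":0,"wz":0,"fingers":18},{"tx":0.06,"ty":0,"tz":-0.2,"wx":0,"wy":0,"wz":0,"fingers":18},{"tx":0.1,"ty":0,"tz":-0.19,"wx":0,"wy":0,"wz":0,"fingers":18},{"tx":0.14,"ty":0,"tz":-0.16,"wx":0,"wy":0,"wz":0,"fingers":18},{"tx":0,"ty":0,"tz":0,"wx":0,"wy":0,"wz":0,"fingers":18}]'
python3 - <<'E'
from h import *
to([476.4,208.5,88],-11)
s=get("side"); crop(s,240,100,380,215,5,"pics/s4.png")
E
```

```text
time: 4.85
ee_pos: [474.1, 190.4, 135.6]
tcp_rot: [-0.636, 0.772, -0.0, 0.002]
ft_force: [5.1, -1.5, 0.5]
grip_width: 21.9
t 4.85 ee [474.1 190.4 135.6] q [ 0.77  0.17 -0.47  0.   -0.92 -0.96] F [ 5.1 -1.5  0.5] g 21.9
shift units [-0.302  0.023  0.795]
turn units [3.000e-02 4.000e-02 3.141e+01]
turn units [-0.03  0.02 -0.  ]
y ang 168.99 z [ 0.003  0.002 -1.   ]
```

View pics/s4.png

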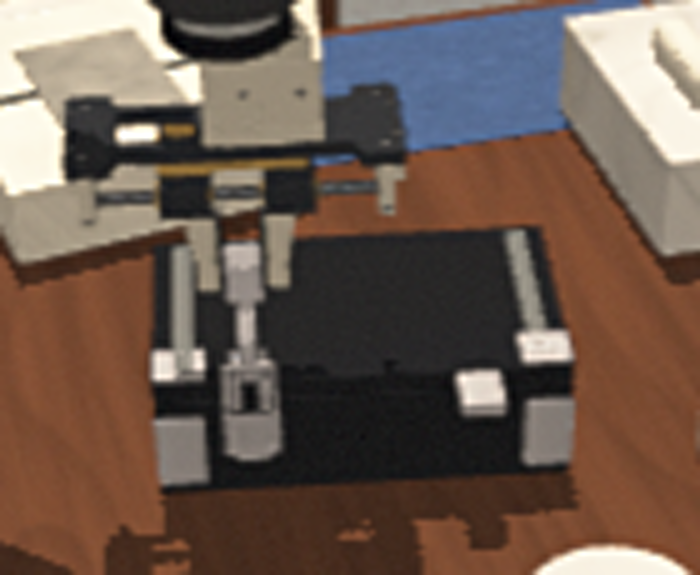

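Lever is rising with the fingers (pad at about (243,270) in the crop); lateral force of 5 N is just a small sideways offset. Continue the arc.

```bash
python3 -m jog '[{"tx":0.17,"ty":0,"tz":-0.13,"wx":0,"wy":0,"wz":0,"fingers":18},{"tx":0.19,"ty":0,"tz":-0.1,"wx":0,"wy":0,"wz":0,"fingers":18},{"tx":0.2,"ty":0,"tz":-0.06,"wx":0,"wy":0,"wz":0,"fingers":18},{"tx":0.21,"ty":0,"tz":-0.015,"wx":0,"wy":0,"wz":0,"fingers":18},{"tx":0.21,"ty":0,"tz":0.03,"wx":0,"wy":0,"wz":0,"fingers":18},{"tx":0.1,"ty":0,"tz":0.03,"wx":0,"wy":0,"wz":0,"fingers":18},{"tx":0,"ty":0,"tz":0,"wx":0,"wy":0,"wz":0,"fingers":18},{"tx":0,"ty":0,"tz":0,"wx":0,"wy":0,"wz":0,"fingers":18}]'
python3 - <<'E'
from h import *
to([476.4,208.5,88],-11)
s=get("side"); crop(s,240,100,380,215,5,"pics/s5.png")
w=get("wrist"); cv2.imwrite("pics/w5.png",w["image"][:,:,::-1])
E
```

```text
time: 5.9
ee_pos: [461.6, 126.3, 150.2]
tcp_rot: [-0.636, 0.771, -0.001, 0.001]
ft_force: [2.6, -2.3, 9.3]
grip_width: 21.7
t 5.9 ee [461.6 126.3 150.2] q [ 0.68  0.1  -0.52  0.   -0.95 -0.87] F [ 2.6 -2.3  9.3] g 21.7
shift units [-1.391  0.021  1.037]
turn units [-1.000e-02 -4.000e-02 -3.141e+01]
turn units [-0.02  0.    0.  ]
y ang 169.03 z [ 0.002  0.    -1.   ]
```

View pics/s5.png

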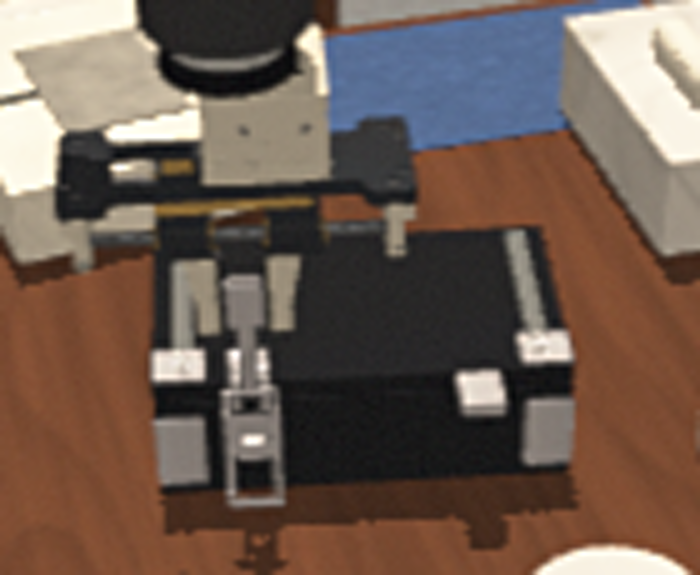

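View pics/w5.png

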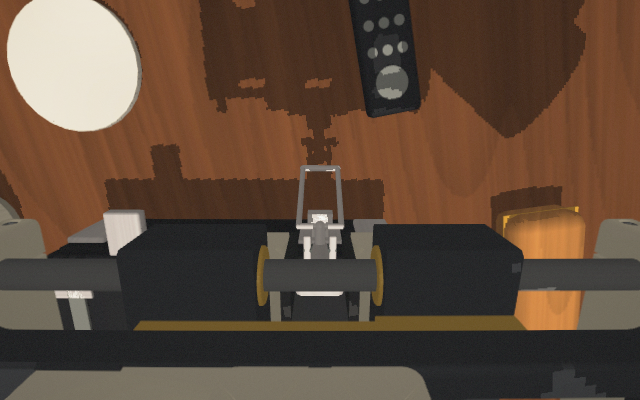

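```bash
python3 -m jog '[{"tx":0,"ty":0,"tz":0,"wx":0,"wy":0,"wz":0,"fingers":54},{"tx":0,"ty":0,"tz":0,"wx":0,"wy":0,"wz":0,"fingers":54},{"tx":0,"ty":0,"tz":0,"wx":0,"wy":0,"wz":0,"fingers":54},{"tx":0,"ty":0,"tz":-0.4,"wx":0,"wy":0,"wz":0,"fingers":54},{"tx":0,"ty":0,"tz":-0.6,"wx":0,"wy":0,"wz":0,"fingers":54},{"tx":-0.05,"ty":-0.7,"tz":0,"wx":0,"wy":0,"wz":0,"fingers":54},{"tx":-0.05,"ty":-0.8,"tz":0,"wx":0,"wy":0,"wz":0,"fingers":54},{"tx":-0.12,"ty":-0.8,"tz":0.4,"wx":0,"wy":0,"wz":0,"fingers":54},{"tx":0,"ty":0,"tz":0.6,"wx":0,"wy":0,"wz":0,"fingers":54},{"tx":0,"ty":0,"tz":0,"wx":0,"wy":0,"wz":0,"fingers":54}]'
python3 - <<'E'
from h import *
to([600,113,63.5],-11)
s=get("side"); crop(s,240,100,380,215,5,"pics/s6.png")
w=get("wrist"); cv2.imwrite("pics/w6.png",w["image"][:,:,::-1])
E
```

```text
time: 7.25
ee_pos: [596.4, 112.2, 145.2]
tcp_rot: [-0.636, 0.772, 0.001, -0.004]
ft_force: [-0.1, 0.2, 0.5]
grip_width: 54.0
t 7.25 ee [596.4 112.2 145.2] q [ 0.51  0.32 -0.25 -0.   -1.02 -0.7 ] F [-0.1  0.2  0.5] g 54.0
shift units [-0.031 -0.065  1.362]
turn units [-0.07 -0.1  31.4 ]
turn units [ 0.06 -0.04 -0.01]
y ang 168.93 z [-0.007 -0.003 -1.   ]
```

View pics/s6.png

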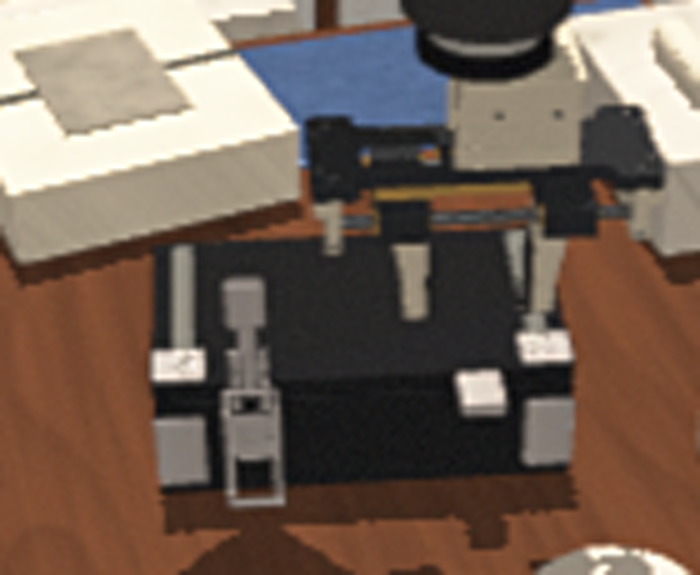

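View pics/w6.png

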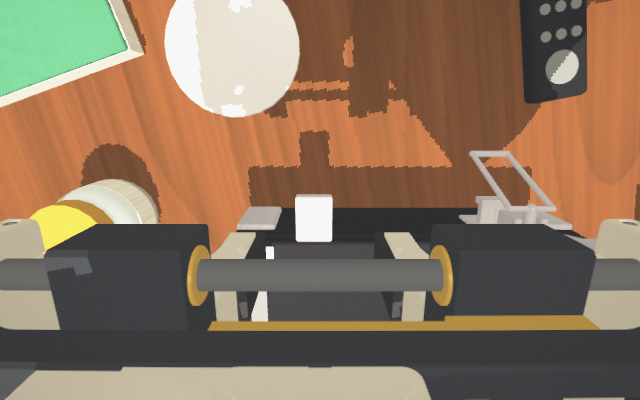

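```bash
python3 - <<'E'
from h import *
w=get("wrist")
for p in [(297,195),(332,195),(295.5,241),(333,241)]: print(plane(w,p,82.5).round(1))
to([600,113,64],-11)
E
```

```text
[610.1  98.3  82.5]
[586.7 102.8  82.5]
[618.1 131.   82.5]
[592.1 136.1  82.5]
t 7.4 ee [599.  113.6 150.4] q [ 0.51  0.31 -0.24  0.   -1.02 -0.7 ] F [-0.  -1.1  0.3] g 54.0
shift units [ 0.007 -0.017  1.441]
turn units [-1.000e-02 -2.000e-02 -3.141e+01]
turn units [-0.01  0.01  0.01]
y ang 169.04 z [ 0.002  0.    -1.   ]
```

```bash
python3 -m jog '[{"tx":0.01,"ty":-0.02,"tz":0.6,"wx":0,"wy":0,"wz":0,"fingers":54},{"tx":0,"ty":0,"tz":0.6,"wx":0,"wy":0,"wz":0,"fingers":54},{"tx":0,"ty":0,"tz":0.24,"wx":0,"wy":0,"wz":0,"fingers":54},{"tx":0,"ty":0,"tz":0,"wx":0,"wy":0,"wz":0,"fingers":22},{"tx":0,"ty":0,"tz":0,"wx":0,"wy":0,"wz":0,"fingers":22},{"tx":0,"ty":0,"tz":0,"wx":0,"wy":0,"wz":0,"fingers":22},{"tx":0,"ty":0,"tz":0,"wx":0,"wy":0,"wz":0,"fingers":22},{"tx":0,"ty":0,"tz":0,"wx":0,"wy":0,"wz":0,"fingers":22}]' 20
python3 - <<'E'
from h import *
to([600,113,64],-11)
f=lambda p:np.array([-180*np.cos(p)+7*np.sin(p),180*np.sin(p)+7*np.cos(p)])
for a in np.arange(0,1.5,.1):
    d=f(a+.1)-f(a); print(round(a+.1,1),"tx",round(-d[0]/60,3),"tz",round(-d[1]/60,3))
E
```

```text
time: 8.4
ee_pos: [601.8, 112.7, 64.0]
tcp_rot: [-0.636, 0.772, -0.001, 0.002]
ft_force: [4.7, -2.4, 0.5]
grip_width: 25.5
t 8.4 ee [601.8 112.7  64. ] q [ 0.5   0.4  -0.33  0.   -0.83 -0.7 ] F [ 4.7 -2.4  0.5] g 25.5
shift units [ 0.001  0.03  -0.   ]
turn units [-3.000e-02 -6.000e-02 -3.141e+01]
turn units [-0.04  0.02  0.  ]
y ang 169.02 z [ 0.004  0.001 -1.   ]
0.1 tx -0.027 tz -0.299
0.2 tx -0.056 tz -0.295
0.3 tx -0.085 tz -0.288
0.4 tx -0.114 tz -0.278
0.5 tx -0.141 tz -0.265
0.6 tx -0.167 tz -0.25
0.7 tx -0.191 tz -0.232
0.8 tx -0.213 tz -0.211
0.9 tx -0.233 tz -0.189
1.0 tx -0.251 tz -0.165
1.1 tx -0.266 tz -0.139
1.2 tx -0.278 tz -0.112
1.3 tx -0.288 tz -0.083
1.4 tx -0.295 tz -0.054
1.5 tx -0.299 tz -0.025
```

```bash
python3 -m jog '[{"tx":-0.027,"ty":0,"tz":-0.3,"wx":0,"wy":0,"wz":0,"fingers":22},{"tx":-0.056,"ty":0,"tz":-0.295,"wx":0,"wy":0,"wz":0,"fingers":22},{"tx":-0.085,"ty":0,"tz":-0.288,"wx":0,"wy":0,"wz":0,"fingers":22},{"tx":-0.114,"ty":0,"tz":-0.278,"wx":0,"wy":0,"wz":0,"fingers":22},{"tx":-0.141,"ty":0,"tz":-0.265,"wx":0,"wy":0,"wz":0,"fingers":22},{"tx":-0.167,"ty":0,"tz":-0.25,"wx":0,"wy":0,"wz":0,"fingers":22},{"tx":0,"ty":0,"tz":0,"wx":0,"wy":0,"wz":0,"fingers":22}]'
python3 - <<'E'
from h import *
to([600,113,64],-11)
s=get("side"); crop(s,240,80,380,215,4,"pics/s7.png")
E
```

```text
time: 9.28
ee_pos: [608.6, 147.9, 165.3]
tcp_rot: [-0.636, 0.771, -0.001, 0.002]
ft_force: [7.0, -2.6, 1.1]
grip_width: 25.8
t 9.275 ee [608.6 147.9 165.3] q [ 0.55  0.32 -0.19  0.   -1.05 -0.74] F [ 7.  -2.6  1.1] g 25.8
shift units [0.602 0.039 1.687]
turn units [-3.000e-02 -8.000e-02 -3.141e+01]
turn units [-0.05  0.02  0.01]
y ang 169.05 z [ 0.005  0.001 -1.   ]
```

View pics/s7.png

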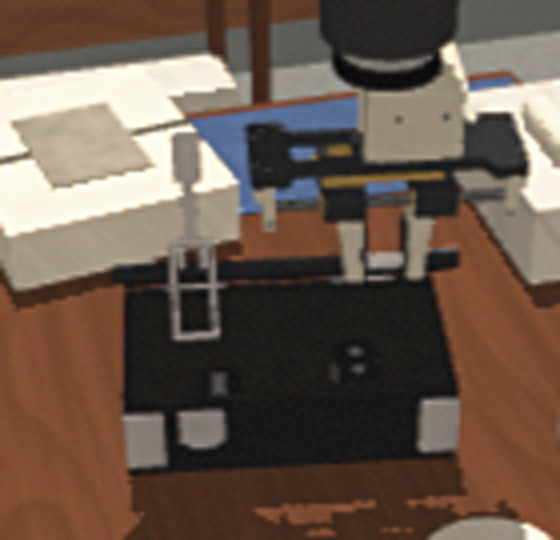

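```bash
python3 -m jog '[{"tx":-0.191,"ty":0,"tz":-0.232,"wx":0,"wy":0,"wz":0,"fingers":22},{"tx":-0.213,"ty":0,"tz":-0.211,"wx":0,"wy":0,"wz":0,"fingers":22},{"tx":-0.233,"ty":0,"tz":-0.189,"wx":0,"wy":0,"wz":0,"fingers":22},{"tx":-0.251,"ty":0,"tz":-0.165,"wx":0,"wy":0,"wz":0,"fingers":22},{"tx":-0.266,"ty":0,"tz":-0.139,"wx":0,"wy":0,"wz":0,"fingers":22},{"tx":-0.278,"ty":0,"tz":-0.112,"wx":0,"wy":0,"wz":0,"fingers":22},{"tx":-0.288,"ty":0,"tz":-0.083,"wx":0,"wy":0,"wz":0,"fingers":22},{"tx":-0.295,"ty":0,"tz":-0.054,"wx":0,"wy":0,"wz":0,"fingers":22},{"tx":-0.299,"ty":0,"tz":-0.025,"wx":0,"wy":0,"wz":0,"fingers":22},{"tx":0,"ty":0,"tz":0,"wx":0,"wy":0,"wz":0,"fingers":22}]'
python3 - <<'E'
from h import *
to([600,113,64],-11)
s=get("side"); crop(s,240,40,380,215,4,"pics/s8.png")
E
```

```text
time: 10.58
ee_pos: [635.4, 284.3, 237.9]
tcp_rot: [-0.636, 0.771, -0.001, 0.003]
ft_force: [6.3, -0.2, 5.8]
grip_width: 26.0
t 10.575 ee [635.4 284.3 237.9] q [ 0.7   0.38  0.07  0.   -1.26 -0.89] F [ 6.3 -0.2  5.8] g 26.0
shift units [2.922 0.052 2.891]
turn units [ -0.04  -0.08 -31.41]
turn units [-0.05  0.02  0.01]
y ang 169.04 z [ 0.006  0.001 -1.   ]
```

View pics/s8.png

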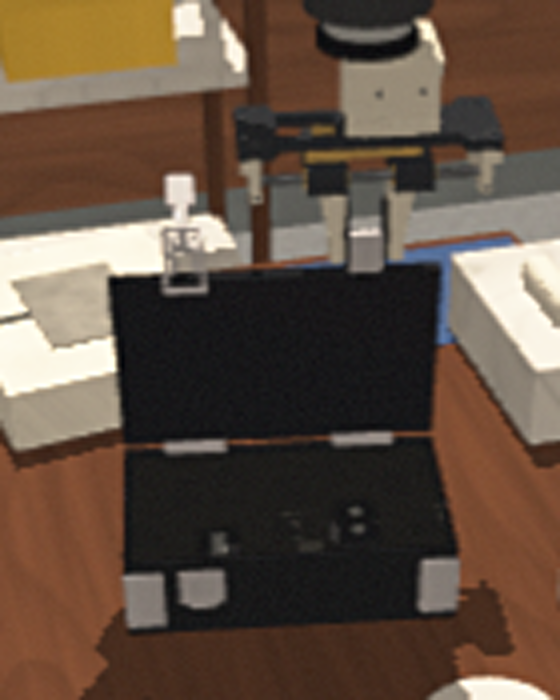

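```bash
python3 -m jog '[{"tx":0,"ty":0,"tz":0,"wx":0,"wy":0,"wz":0,"fingers":60},{"tx":0,"ty":0,"tz":0,"wx":0,"wy":0,"wz":0,"fingers":60},{"tx":0,"ty":0,"tz":0,"wx":0,"wy":0,"wz":0,"fingers":60},{"tx":0,"ty":0,"tz":-0.5,"wx":0,"wy":0,"wz":0,"fingers":60},{"tx":0,"ty":0,"tz":-0.5,"wx":0,"wy":0,"wz":0,"fingers":70},{"tx":0.7,"ty":0.13,"tz":0,"wx":0,"wy":0,"wz":0,"fingers":70},{"tx":0.71,"ty":0.13,"tz":0.3,"wx":0,"wy":0,"wz":0,"fingers":70},{"tx":0,"ty":0,"tz":0.7,"wx":0,"wy":0,"wz":0,"fingers":70},{"tx":0,"ty":0,"tz":0.65,"wx":0,"wy":0,"wz":0,"fingers":70},{"tx":0,"ty":0,"tz":0,"wx":0,"wy":0,"wz":0,"fingers":70}]'
python3 - <<'E'
from h import *
to([599.8,184.8,200],-11)
s=get("side"); crop(s,240,40,380,215,4,"pics/s9.png")
w=get("wrist"); cv2.imwrite("pics/w9.png",w["image"][:,:,::-1])
g=np.clip(w["image"].astype(float)*2.5,0,255).astype(np.uint8);cv2.imwrite("pics/w9b.png",g[:,:,::-1])
t=get("top"); crop(t,190,120,310,260,5,"pics/t9.png")
E
```

```text
time: 11.88
ee_pos: [599.5, 202.4, 193.6]
tcp_rot: [-0.636, 0.772, 0.001, -0.003]
ft_force: [-0.0, 0.3, 0.8]
grip_width: 70.2
t 11.875 ee [599.5 202.4 193.6] q [ 0.63  0.32 -0.13 -0.   -1.13 -0.83] F [-0.   0.3  0.8] g 70.2
shift units [ 0.287 -0.061 -0.105]
turn units [-0.07 -0.08 31.41]
turn units [ 0.05 -0.04 -0.  ]
y ang 168.97 z [-0.006 -0.003 -1.   ]
```

View pics/s9.png

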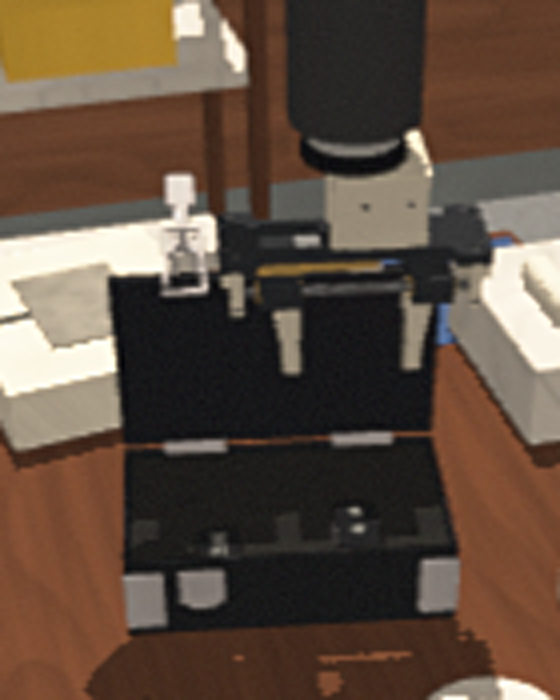

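View pics/w9b.png

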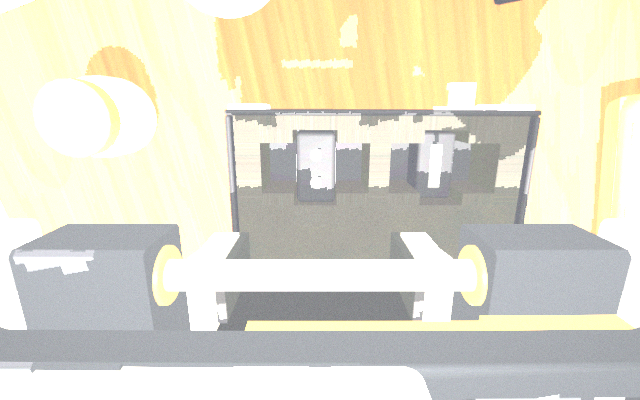

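```bash
python3 - <<'E'
from h import *
w=get("wrist"); g=np.clip(w["image"][110:220,220:560].astype(float)*3,0,255).astype(np.uint8);cv2.imwrite("pics/w9c.png",cv2.resize(g[:,:,::-1],None,fx=2.3,fy=2.3,interpolation=cv2.INTER_CUBIC))
for p in [(297,130),(336,130),(297,203),(336,203),(317,155),(317,183),(316.5,166.5)]: print(p,plane(w,p,64).round(1))
to([599.8,184.8,200],-11)
E
```

```text
(297, 130) [610.4 149.7  64. ]
(336, 130) [578.1 156.   64. ]
(297, 203) [623.7 212.5  64. ]
(336, 203) [589.5 219.1  64. ]
(317, 155) [597.9 173.7  64. ]
(317, 183) [602.6 197.9  64. ]
(316.5, 166.5) [600.2 183.5  64. ]
t 12.075 ee [602.5 204.1 198.7] q [ 0.63  0.31 -0.12  0.   -1.13 -0.83] F [ 0.8 -0.1  0.3] g 70.3
shift units [ 0.324 -0.018 -0.023]
turn units [-3.000e-02 -4.000e-02 -3.141e+01]
turn units [-0.02  0.02  0.  ]
y ang 169.02 z [ 0.003  0.001 -1.   ]
```

View pics/w9c.png

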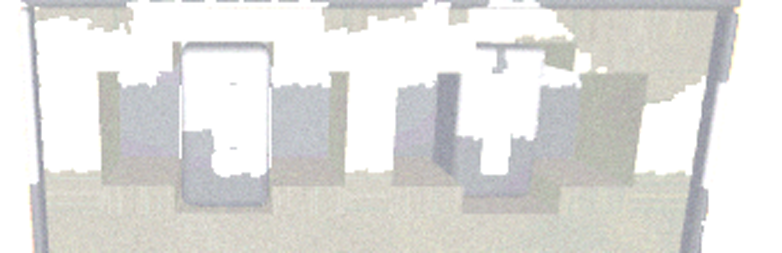

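```bash
python3 -m jog '[{"tx":0.328,"ty":-0.025,"tz":0.3,"wx":0,"wy":0,"wz":0,"fingers":43},{"tx":0,"ty":0,"tz":0.8,"wx":0,"wy":0,"wz":0,"fingers":43},{"tx":0,"ty":0,"tz":0.8,"wx":0,"wy":0,"wz":0,"fingers":43},{"tx":0,"ty":0,"tz":0,"wx":0,"wy":0,"wz":0,"fingers":43},{"tx":0,"ty":0,"tz":0,"wx":0,"wy":0,"wz":0,"fingers":43}]'
python3 - <<'E'
from h import *
to([600.2,184.5,24],-11)
w=get("wrist"); g=np.clip(w["image"].astype(float)*2.5,0,255).astype(np.uint8);cv2.imwrite("pics/w10.png",g[:,:,::-1])
s=get("side"); crop(s,240,40,380,215,4,"pics/s10.png")
E
```

```text
time: 12.7
ee_pos: [600.8, 184.8, 85.2]
tcp_rot: [-0.636, 0.771, -0.001, 0.001]
ft_force: [0.0, 0.6, 0.3]
grip_width: 43.1
t 12.7 ee [600.8 184.8  85.2] q [ 0.61  0.4  -0.27  0.   -0.89 -0.8 ] F [0.  0.6 0.3] g 43.1
shift units [0.008 0.012 1.02 ]
turn units [-2.000e-02 -4.000e-02 -3.141e+01]
turn units [-0.03  0.02  0.01]
y ang 169.05 z [ 0.003  0.001 -1.   ]
```

View pics/w10.png

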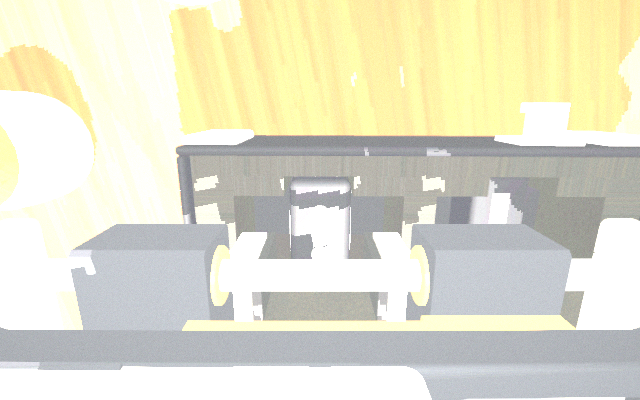

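View pics/s10.png

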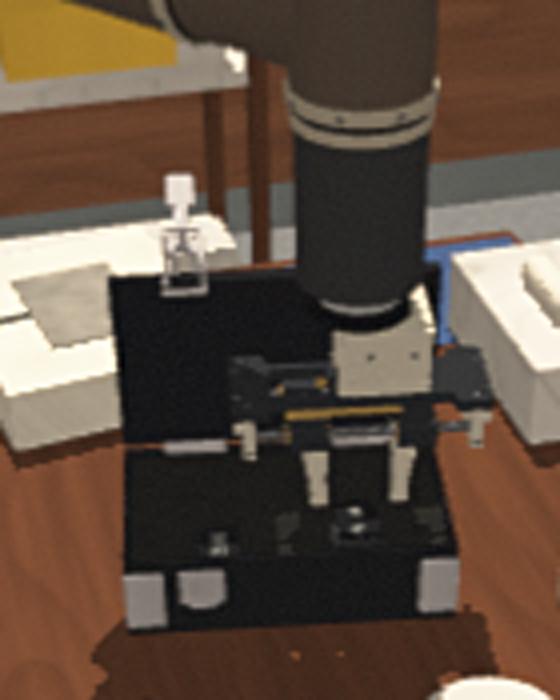

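```bash
python3 -m jog '[{"tx":0.01,"ty":0.01,"tz":0.35,"wx":0,"wy":0,"wz":0,"fingers":43},{"tx":0,"ty":0,"tz":0.15,"wx":0,"wy":0,"wz":0,"fingers":43},{"tx":0,"ty":0,"tz":0,"wx":0,"wy":0,"wz":0,"fingers":43}]' && python3 -m jog '[{"tx":0,"ty":0,"tz":0.35,"wx":0,"wy":0,"wz":0,"fingers":43},{"tx":0,"ty":0,"tz":0.15,"wx":0,"wy":0,"wz":0,"fingers":43},{"tx":0,"ty":0,"tz":0,"wx":0,"wy":0,"wz":0,"fingers":43}]'
```

```text
time: 13.18
ee_pos: [598.6, 183.5, 53.1]
tcp_rot: [-0.636, 0.772, -0.0, 0.0]
ft_force: [0.4, 0.9, -0.1]
grip_width: 43.4
time: 13.55
ee_pos: [598.3, 183.3, 22.5]
tcp_rot: [-0.636, 0.772, -0.0, -0.0]
ft_force: [0.2, 0.7, -0.3]
grip_width: 43.1
```

No contact on the way down. Close and lift.

```bash
python3 -m jog '[{"tx":0,"ty":0,"tz":0,"wx":0,"wy":0,"wz":0,"fingers":30},{"tx":0,"ty":0,"tz":0,"wx":0,"wy":0,"wz":0,"fingers":30},{"tx":0,"ty":0,"tz":0,"wx":0,"wy":0,"wz":0,"fingers":30},{"tx":0,"ty":0,"tz":0,"wx":0,"wy":0,"wz":0,"fingers":30}]' 25 && python3 -m jog '[{"tx":0,"ty":0,"tz":-0.2,"wx":0,"wy":0,"wz":0,"fingers":30},{"tx":0,"ty":0,"tz":-0.4,"wx":0,"wy":0,"wz":0,"fingers":30},{"tx":0,"ty":0,"tz":-0.6,"wx":0,"wy":0,"wz":0,"fingers":30},{"tx":0,"ty":0,"tz":-0.6,"wx":0,"wy":0,"wz":0,"fingers":30},{"tx":0,"ty":0,"tz":-0.2,"wx":0,"wy":0,"wz":0,"fingers":30},{"tx":0,"ty":0,"tz":0,"wx":0,"wy":0,"wz":0,"fingers":30}]'
python3 - <<'E'
from h import *
to([510,-60,140],-11)
w=get("wrist"); cv2.imwrite("pics/w11.png",w["image"][:,:,::-1])
s=get("side"); crop(s,240,40,380,215,4,"pics/s11.png")
E
```

```text
time: 14.05
ee_pos: [599.4, 183.8, 23.5]
tcp_rot: [-0.636, 0.772, -0.0, 0.001]
ft_force: [3.5, -1.4, 4.5]
grip_width: 33.9
time: 14.8
ee_pos: [597.9, 183.5, 142.2]
tcp_rot: [-0.636, 0.772, 0.0, -0.0]
ft_force: [0.6, 0.1, -4.6]
grip_width: 33.9
t 14.8 ee [597.9 183.5 142.2] q [ 0.61  0.34 -0.21 -0.   -1.01 -0.8 ] F [ 0.6  0.1 -4.6] g 33.9
shift units [4.263 0.662 0.036]
turn units [ 1.000e-02 -1.000e-02  3.141e+01]
turn units [ 0.01  0.   -0.  ]
y ang 168.98 z [-0.001  0.    -1.   ]
```

View pics/w11.png

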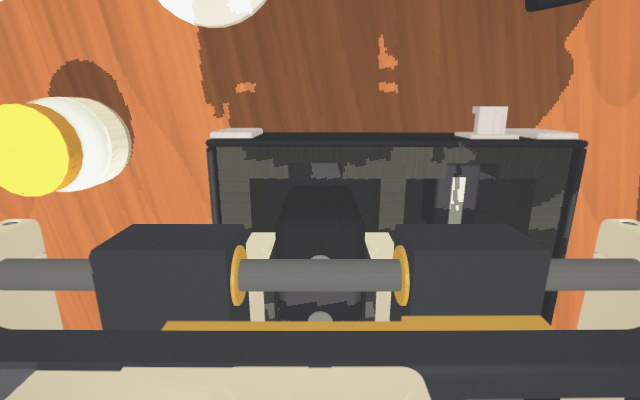

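View pics/s11.png

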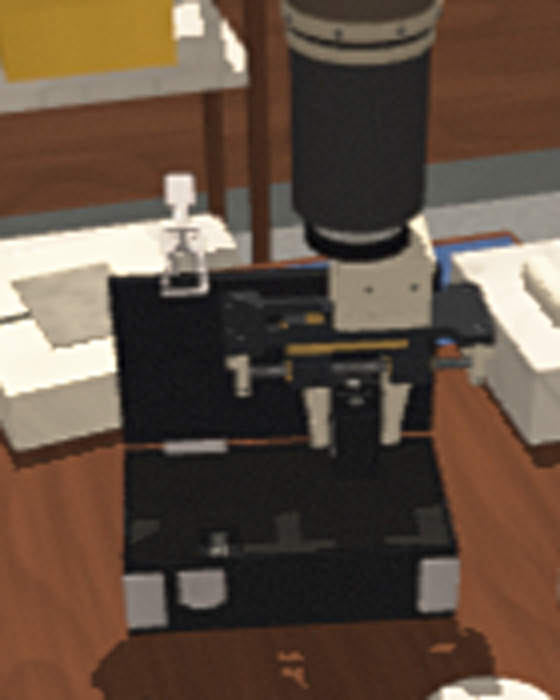

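```bash
python3 -m jog '[{"tx":0.5,"ty":0.08,"tz":0,"wx":0,"wy":0,"wz":0,"fingers":30},{"tx":0.75,"ty":0.11,"tz":0,"wx":0,"wy":0,"wz":0,"fingers":30},{"tx":0.8,"ty":0.12,"tz":0,"wx":0,"wy":0,"wz":0,"fingers":30},{"tx":0.8,"ty":0.12,"tz":0,"wx":0,"wy":0,"wz":0,"fingers":30},{"tx":0.8,"ty":0.12,"tz":0,"wx":0,"wy":0,"wz":0,"fingers":30},{"tx":0.6,"ty":0.11,"tz":0,"wx":0,"wy":0,"wz":0,"fingers":30},{"tx":0,"ty":0,"tz":0.2,"wx":0,"wy":0,"wz":-0.9,"fingers":30},{"tx":0,"ty":0,"tz":0.4,"wx":0,"wy":0,"wz":-0.9,"fingers":30},{"tx":0,"ty":0,"tz":0.4,"wx":0,"wy":0,"wz":-0.77,"fingers":30},{"tx":0,"ty":0,"tz":0,"wx":0,"wy":0,"wz":0,"fingers":30}]'
python3 - <<'E'
from h import *
to([510,-60,18.5],3.7)
s=get("side"); crop(s,240,120,400,280,4,"pics/s12.png")
t=get("top"); crop(t,220,120,400,290,4,"pics/t12.png")
E
```

```text
time: 16.15
ee_pos: [508.4, -59.9, 79.8]
tcp_rot: [0.729, -0.684, -0.002, 0.003]
ft_force: [0.3, 0.4, -3.3]
grip_width: 34.0
t 16.15 ee [508.4 -59.9  79.8] q [ 0.27  0.25 -0.53 -0.   -0.8  -0.2 ] F [ 0.3  0.4 -3.3] g 34.0
shift units [ 0.003 -0.033  1.022]
turn units [-1.000e-02 -1.000e-01  3.141e+01]
turn units [ 0.06 -0.01 -0.01]
y ang -176.34 z [-0.006 -0.001 -1.   ]
```

View pics/s12.png

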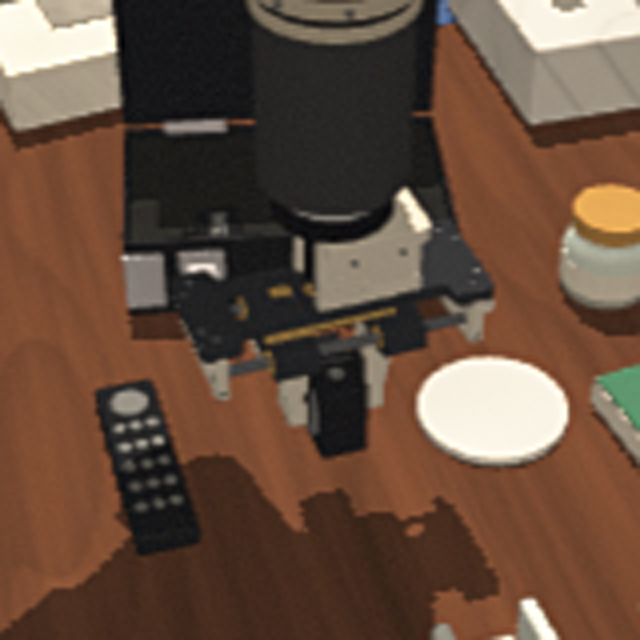

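View pics/t12.png

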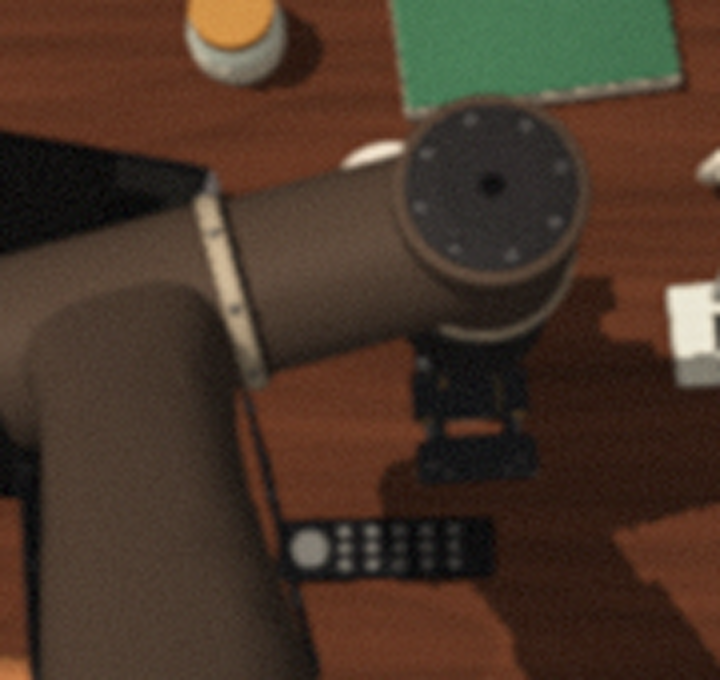

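```bash
python3 -m jog '[{"tx":0,"ty":0,"tz":0.4,"wx":0,"wy":0,"wz":0,"fingers":30},{"tx":0,"ty":0,"tz":0.35,"wx":0,"wy":0,"wz":0,"fingers":30},{"tx":0,"ty":0,"tz":0.2,"wx":0,"wy":0,"wz":0,"fingers":30},{"tx":0,"ty":0,"tz":0.05,"wx":0,"wy":0,"wz":0,"fingers":30},{"tx":0,"ty":0,"tz":0,"wx":0,"wy":0,"wz":0,"fingers":30},{"tx":0,"ty":0,"tz":0,"wx":0,"wy":0,"wz":0,"fingers":30}]'
```

```text
time: 17.0
ee_pos: [511.5, -59.2, 23.4]
tcp_rot: [0.73, -0.684, 0.0, -0.001]
ft_force: [0.7, -0.1, -4.0]
grip_width: 33.8
```

```bash
python3 -m jog '[{"tx":0,"ty":0,"tz":0.05,"wx":0,"wy":0,"wz":0,"fingers":30},{"tx":0,"ty":0,"tz":0,"wx":0,"wy":0,"wz":0,"fingers":30}]';python3 -m jog '[{"tx":0,"ty":0,"tz":0.025,"wx":0,"wy":0,"wz":0,"fingers":30},{"tx":0,"ty":0,"tz":0,"wx":0,"wy":0,"wz":0,"fingers":30}]'
```

```text
time: 17.25
ee_pos: [510.8, -59.4, 19.6]
tcp_rot: [0.73, -0.684, -0.0, 0.0]
ft_force: [-1.2, -0.6, -3.8]
grip_width: 33.8
time: 17.5
ee_pos: [510.8, -59.4, 18.0]
tcp_rot: [0.73, -0.684, -0.0, 0.0]
ft_force: [0.0, -0.2, -3.1]
grip_width: 33.9
```

```bash
python3 -m jog '[{"tx":0,"ty":0,"tz":0.025,"wx":0,"wy":0,"wz":0,"fingers":30},{"tx":0,"ty":0,"tz":0,"wx":0,"wy":0,"wz":0,"fingers":30}]'
```

```text
time: 17.75
ee_pos: [511.0, -59.4, 17.5]
tcp_rot: [0.73, -0.684, 0.0, -0.0]
ft_force: [-2.6, 0.8, 8.7]
grip_width: 33.7
```

```bash
python3 -m jog '[{"tx":0,"ty":0,"tz":0,"wx":0,"wy":0,"wz":0,"fingers":60},{"tx":0,"ty":0,"tz":0,"wx":0,"wy":0,"wz":0,"fingers":60},{"tx":0,"ty":0,"tz":-0.5,"wx":0,"wy":0,"wz":0,"fingers":60},{"tx":0,"ty":0,"tz":-0.7,"wx":0,"wy":0,"wz":0,"fingers":70},{"tx":0,"ty":0,"tz":-0.8,"wx":0,"wy":0,"wz":1,"fingers":80},{"tx":0,"ty":0,"tz":-0.3,"wx":0,"wy":0,"wz":1,"fingers":86},{"tx":0,"ty":0,"tz":0,"wx":0,"wy":0,"wz":1,"fingers":86},{"tx":0,"ty":0,"tz":0,"wx":0,"wy":0,"wz":1,"fingers":86},{"tx":0,"ty":0,"tz":0,"wx":0,"wy":0,"wz":1,"fingers":86},{"tx":0,"ty":0,"tz":0,"wx":0,"wy":0,"wz":1,"fingers":86}]';python3 -m jog '[{"tx":0,"ty":0,"tz":0,"wx":0,"wy":0,"wz":1,"fingers":86},{"tx":0,"ty":0,"tz":0,"wx":0,"wy":0,"wz":1,"fingers":86},{"tx":0,"ty":0,"tz":0,"wx":0,"wy":0,"wz":1,"fingers":86},{"tx":0,"ty":0,"tz":0,"wx":0,"wy":0,"wz":1,"fingers":86},{"tx":0,"ty":0,"tz":0,"wx":0,"wy":0,"wz":1,"fingers":86},{"tx":0,"ty":0,"tz":0,"wx":0,"wy":0,"wz":1,"fingers":86},{"tx":0,"ty":0,"tz":0,"wx":0,"wy":0,"wz":1,"fingers":86},{"tx":0,"ty":0,"tz":0,"wx":0,"wy":0,"wz":1,"fingers":86},{"tx":0,"ty":0,"tz":0,"wx":0,"wy":0,"wz":1,"fingers":86},{"tx":0,"ty":0,"tz":0,"wx":0,"wy":0,"wz":0.7,"fingers":86}]'
python3 - <<'E'
from h import *
to([510,-60,36],93.7)
w=get("wrist"); cv2.imwrite("pics/w13.png",w["image"][:,:,::-1])
s=get("side"); crop(s,240,120,400,280,4,"pics/s13.png")
E
```

```text
time: 19.0
ee_pos: [510.9, -59.4, 154.6]
tcp_rot: [-0.494, 0.87, -0.0, 0.0]
ft_force: [0.4, 0.8, -0.2]
grip_width: 86.2
time: 20.25
ee_pos: [511.0, -59.3, 154.5]
tcp_rot: [-0.032, 1.0, 0.0, 0.0]
ft_force: [0.7, -1.0, 1.1]
grip_width: 85.9
t 20.25 ee [511.  -59.3 154.5] q [ 0.27  0.16 -0.44  0.   -0.97 -1.77] F [ 0.7 -1.   1.1] g 85.9
shift units [ 0.017 -0.01   1.976]
turn units [ 0.    0.   -0.01]
turn units [ 0.  -0.  31.4]
y ang 93.61 z [ 0.  0. -1.]
```

View pics/w13.png

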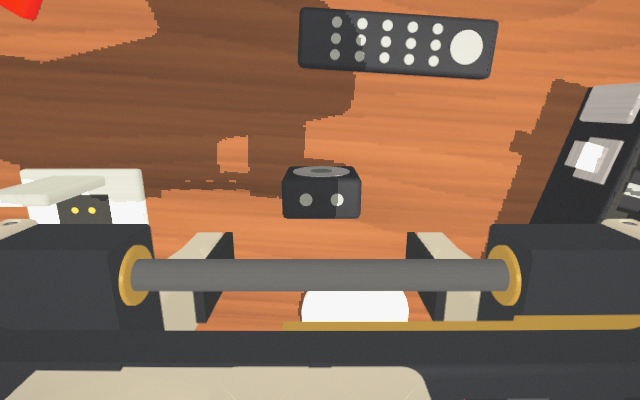

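View pics/s13.png

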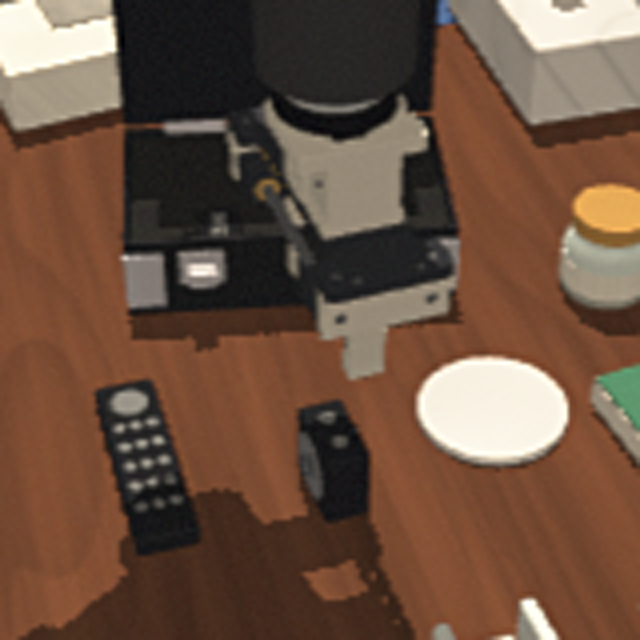

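```bash
python3 - <<'E'
from h import *
w=get("wrist")
for p in [(282,218),(361,218),(282,182),(360,182),(306,200),(337,200)]: print(p,plane(w,p,58).round(1))
cv2.imwrite("pics/w13b.png",cv2.resize(np.clip(w["image"][150:230,260:400,::-1].astype(float)*2,0,255).astype(np.uint8),None,fx=5,fy=5))
E
```

```text
(282, 218) [527.  -89.2  58. ]
(361, 218) [522.9 -27.1  58. ]
(282, 182) [498.  -90.3  58. ]
(360, 182) [494.1 -30.7  58. ]
(306, 200) [511.1 -71.1  58. ]
(337, 200) [509.5 -47.1  58. ]
```

View pics/w13b.png

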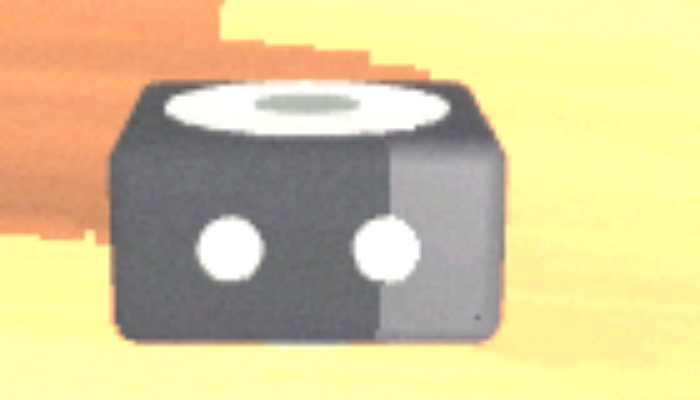

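```bash
python3 -m jog '[{"tx":0,"ty":0,"tz":0.5,"wx":0,"wy":0,"wz":0,"fingers":86},{"tx":0,"ty":0,"tz":0.7,"wx":0,"wy":0,"wz":0,"fingers":86},{"tx":0,"ty":0,"tz":0.7,"wx":0,"wy":0,"wz":0,"fingers":86},{"tx":0,"ty":0,"tz":0.3,"wx":0,"wy":0,"wz":0,"fingers":86},{"tx":0,"ty":0,"tz":0,"wx":0,"wy":0,"wz":0,"fingers":58},{"tx":0,"ty":0,"tz":0,"wx":0,"wy":0,"wz":0,"fingers":58},{"tx":0,"ty":0,"tz":0,"wx":0,"wy":0,"wz":0,"fingers":58},{"tx":0,"ty":0,"tz":0,"wx":0,"wy":0,"wz":0,"fingers":58},{"tx":0,"ty":0,"tz":0,"wx":0,"wy":0,"wz":0,"fingers":58}]' 25
python3 - <<'E'
from h import *
to([510.5,-59.2,22],93.7)
E
```

```text
time: 21.52
ee_pos: [511.8, -59.1, 23.8]
tcp_rot: [-0.033, 0.999, 0.0, 0.001]
ft_force: [-1.2, 1.8, 7.2]
grip_width: 61.7
t 21.525 ee [511.8 -59.1  23.8] q [ 0.27  0.33 -0.58  0.   -0.66 -1.77] F [-1.2  1.8  7.2] g 61.7
shift units [ 0.022 -0.001  0.029]
turn units [0.   0.02 0.02]
turn units [-3.00e-02  0.00e+00 -3.14e+01]
y ang 93.8 z [ 0.002  0.    -1.   ]
```

```bash
python3 -m jog '[{"tx":0,"ty":0,"tz":-0.3,"wx":0,"wy":0,"wz":0,"fingers":58},{"tx":0,"ty":0,"tz":-0.7,"wx":0,"wy":0,"wz":0,"fingers":58},{"tx":0,"ty":0,"tz":-0.9,"wx":0,"wy":0,"wz":0,"fingers":58},{"tx":0,"ty":0,"tz":-0.3,"wx":0,"wy":0,"wz":0,"fingers":58},{"tx":-0.07,"ty":-0.7,"tz":0,"wx":0,"wy":0,"wz":0,"fingers":58},{"tx":-0.07,"ty":-0.8,"tz":0,"wx":0,"wy":0,"wz":0,"fingers":58},{"tx":-0.07,"ty":-0.8,"tz":0,"wx":0,"wy":0,"wz":0,"fingers":58},{"tx":-0.07,"ty":-0.8,"tz":0,"wx":0,"wy":0,"wz":0,"fingers":58},{"tx":-0.07,"ty":-0.6,"tz":0,"wx":0,"wy":0,"wz":0,"fingers":58},{"tx":0,"ty":0,"tz":0,"wx":0,"wy":0,"wz":0,"fingers":58}]'
python3 - <<'E'
from h import *
to([547,-279,120],93.7)
w=get("wrist"); cv2.imwrite("pics/w14.png",w["image"][:,:,::-1])
s=get("side"); crop(s,280,160,460,330,4,"pics/s14.png")
E
```

```text
time: 22.78
ee_pos: [545.8, -281.6, 153.6]
tcp_rot: [-0.031, 1.0, 0.0, -0.001]
ft_force: [-0.5, 0.9, -3.8]
grip_width: 62.1
t 22.775 ee [ 545.8 -281.6  153.6] q [-0.16  0.32 -0.23 -0.   -1.03 -1.35] F [-0.5  0.9 -3.8] g 62.1
shift units [-0.024  0.042  0.56 ]
turn units [ 0.   -0.02 -0.02]
turn units [-2.00e-02 -1.00e-02  3.14e+01]
y ang 93.59 z [-0.002  0.    -1.   ]
```

View pics/w14.png

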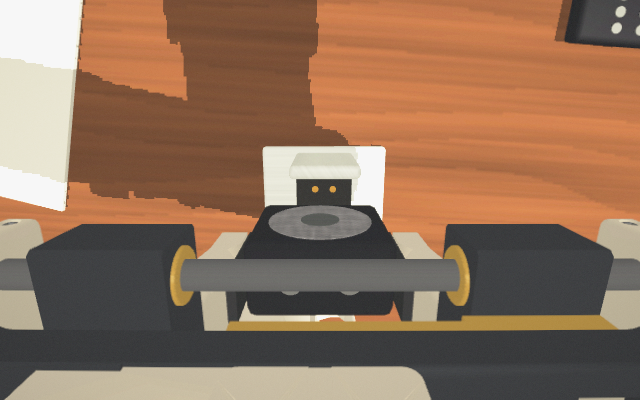

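View pics/s14.png

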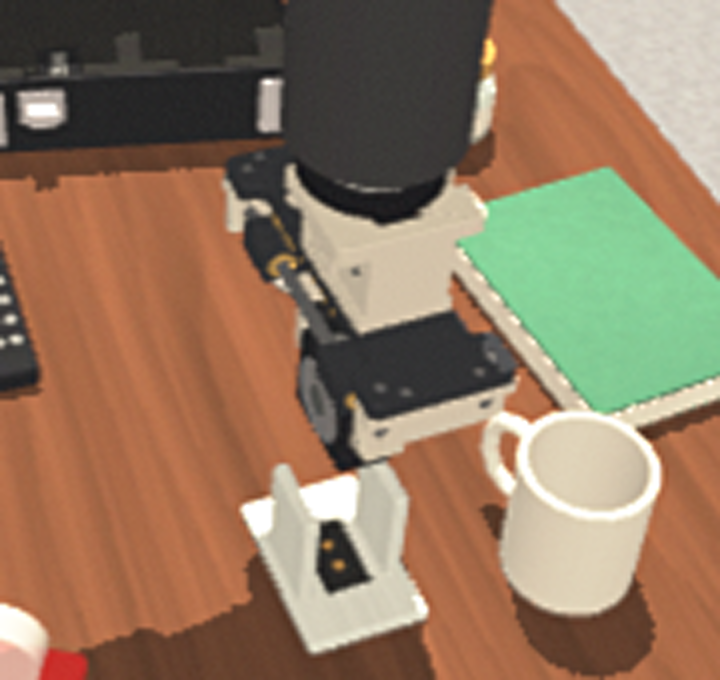

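```bash
python3 - <<'E'
from h import *
w=get("wrist"); s=get("side"); t=get("top")
to([547,-279,120],93.7)
cv2.imwrite("pics/w14b.png",cv2.resize(w["image"][135:225,240:400,::-1],None,fx=5,fy=5,interpolation=cv2.INTER_CUBIC))
for nm,p,z in [("base l",(263,147),10),("base r",(385,147),10),("base lb",(265,218),10),("contact",(315,189),10),("contact",(333,189),10)]: print(nm,plane(w,p,z).round(1))
crop(s,330,260,400,330,8,"pics/s14b.png"); crop(t,375,170,440,230,8,"pics/t14b.png")
E
```

```text
t 23.025 ee [ 546.2 -278.6  154.6] q [-0.15  0.31 -0.23 -0.   -1.03 -1.35] F [-0.1  1.  -2.8] g 61.7
shift units [-0.013 -0.007  0.577]
turn units [ 0.   -0.    0.02]
turn units [  0.    0.  -31.4]
y ang 93.81 z [-0.  0. -1.]
base l [ 512.5 -333.    10. ]
base r [ 505.5 -225.4   10. ]
base lb [ 578.4 -329.7   10. ]
contact [ 547.6 -284.8   10. ]
contact [ 546.6 -268.4   10. ]
```

View pics/w14b.png

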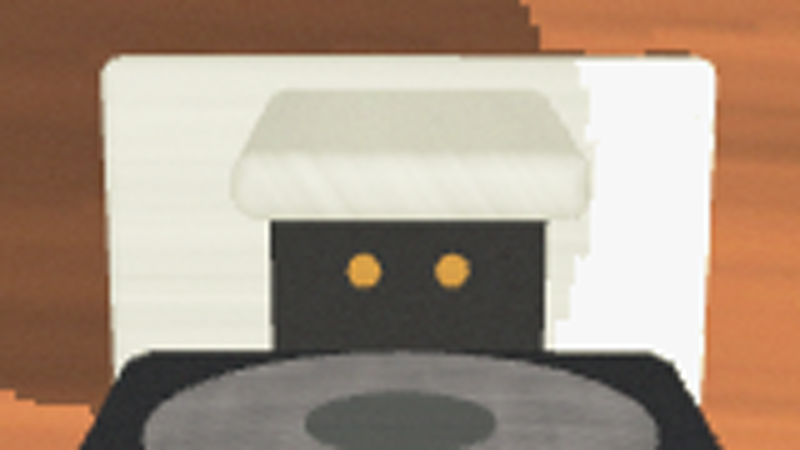

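View pics/s14b.png

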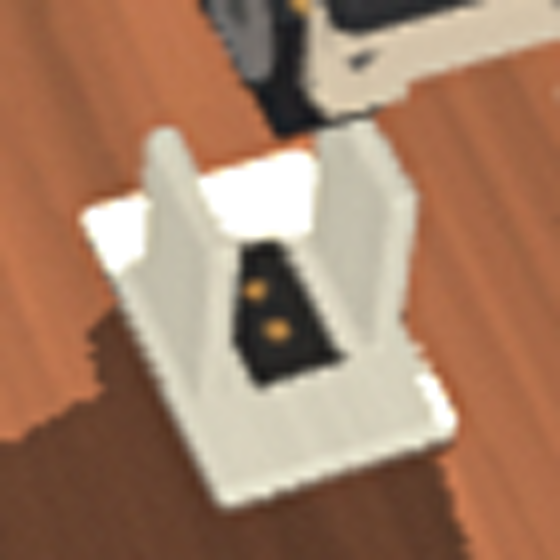

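```bash
python3 - <<'E'
from h import *
w=get("wrist"); st=monitor.read_state(); print(st["ee_pos"].round(1))
c=np.array([547.3,-277.3]); a=np.radians(93.7); ex=np.array([np.cos(a),np.sin(a)]); ey=np.array([-ex[1],ex[0]])
for p,z in [((286.5,166),80),((358,166),80),((286.5,178.6),80),((358,178.6),80),((263,147),10),((385,147),10),((315,189),10),((333,189),10)]:
    q=plane(w,p,z)[:2]; print(p,z,q.round(1),"local",(round((q-c)@ex,1),round((q-c)@ey,1)))
zt=st["ee_pos"][2]-23+58
for p in [(263,207),(378,207),(248,315),(393,315)]: # speaker top corners
    q=plane(w,p,zt); print("spk",q.round(1))
q=plane(w,(320,219.5),zt-29); print("grille c",q.round(1))
print("tcp px",proj(w,[st["ee_pos"]]))
E
```

```text
[ 546.4 -278.6  154.7]
(286.5, 166) 80 [ 516.9 -304.7] local (np.float64(-25.4), np.float64(32.1))
(358, 166) 80 [ 513.6 -255.4] local (np.float64(24.0), np.float64(32.2))
(286.5, 178.6) 80 [ 525.8 -304.3] local (np.float64(-25.6), np.float64(23.2))
(358, 178.6) 80 [ 522.4 -254.5] local (np.float64(24.3), np.float64(23.4))
(263, 147) 10 [ 513.5 -332.3] local (np.float64(-52.7), np.float64(37.2))
(385, 147) 10 [ 506.3 -224.5] local (np.float64(55.4), np.float64(37.5))
(315, 189) 10 [ 548.6 -283.9] local (np.float64(-6.7), np.float64(-0.9))
(333, 189) 10 [ 547.5 -267.5] local (np.float64(9.8), np.float64(-0.9))
spk [ 513.9 -303.3  189.7]
spk [ 511.  -259.9  189.7]
spk [ 560.9 -308.4  189.7]
spk [ 556.9 -248.6  189.7]
grille c [ 527.1 -280.8  160.7]
tcp px [[321.87442339 252.26763969]]
```

```bash
python3 -m jog '[{"tx":-0.027,"ty":0.018,"tz":0.2,"wx":0,"wy":0,"wz":0,"fingers":58},{"tx":0,"ty":0,"tz":0.4,"wx":0,"wy":0,"wz":0,"fingers":58},{"tx":0,"ty":0,"tz":0.15,"wx":0,"wy":0,"wz":0,"fingers":58},{"tx":0,"ty":0,"tz":0,"wx":0,"wy":0,"wz":0,"fingers":58},{"tx":0,"ty":0,"tz":0,"wx":0,"wy":0,"wz":0,"fingers":58}]'
python3 - <<'E'
from h import *
to([548,-277.5,110],93.7)
w=get("wrist"); cv2.imwrite("pics/w15.png",w["image"][:,:,::-1])
s=get("side"); crop(s,310,200,420,330,5,"pics/s15.png")
E
```

```text
time: 23.7
ee_pos: [548.6, -278.4, 110.3]
tcp_rot: [-0.033, 0.999, -0.0, 0.0]
ft_force: [0.6, -0.3, -2.5]
grip_width: 61.8
t 23.7 ee [ 548.6 -278.4  110.3] q [-0.15  0.36 -0.28  0.   -0.94 -1.35] F [ 0.6 -0.3 -2.5] g 61.8
shift units [0.008 0.016 0.005]
turn units [-0.    0.01  0.02]
turn units [-1.00e-02 -1.00e-02 -3.14e+01]
y ang 93.79 z [ 0.001 -0.    -1.   ]
```

View pics/w15.png

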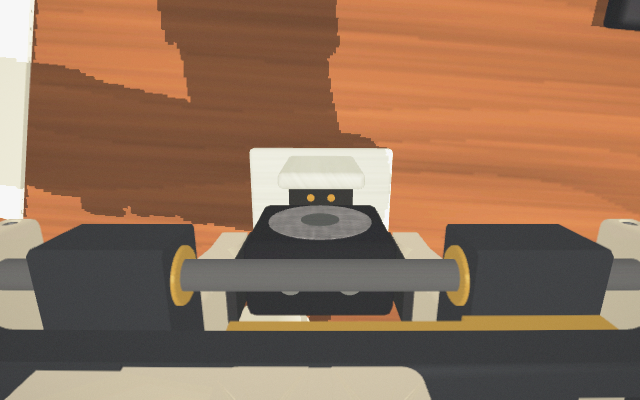

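View pics/s15.png

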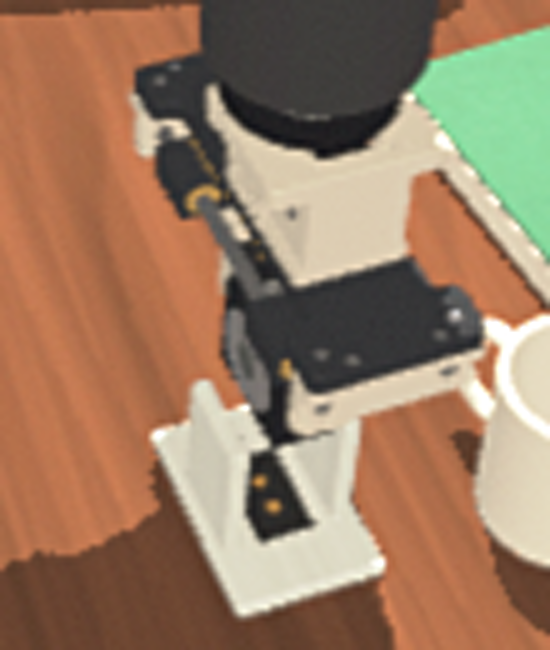

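```bash
python3 - <<'E'
from h import *
t=get("top"); s=get("side")
for p in [(396,163),(420,153),(405,148)]: print(plane(t,p,60).round(), plane(t,p,92).round())
crop(t,360,110,460,240,5,"pics/t15.png")
E
```

```text
[ 654. -244.   60.] [ 645. -239.   92.]
[ 684. -317.   60.] [ 674. -309.   92.]
[ 700. -273.   60.] [ 690. -267.   92.]
```

View pics/t15.png

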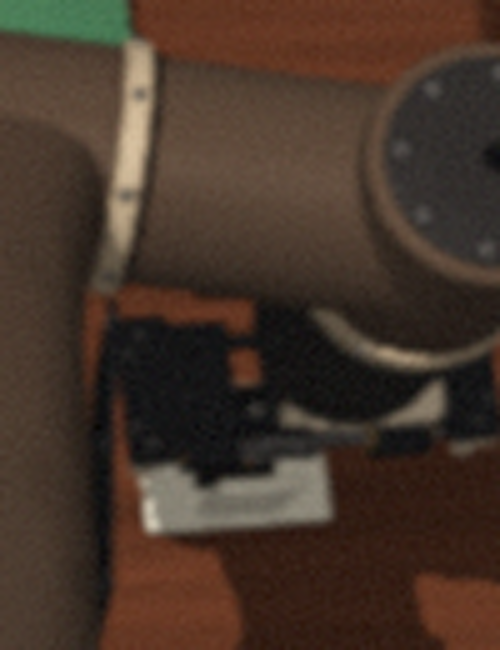

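```bash
python3 -m jog '[{"tx":0,"ty":0.01,"tz":0.3,"wx":0,"wy":0,"wz":0,"fingers":58},{"tx":0,"ty":0,"tz":0.3,"wx":0,"wy":0,"wz":0,"fingers":58},{"tx":0,"ty":0,"tz":0.3,"wx":0,"wy":0,"wz":0,"fingers":58},{"tx":0,"ty":0,"tz":0.2,"wx":0,"wy":0,"wz":0,"fingers":58},{"tx":0,"ty":0,"tz":0,"wx":0,"wy":0,"wz":0,"fingers":58},{"tx":0,"ty":0,"tz":0,"wx":0,"wy":0,"wz":0,"fingers":58}]'; python3 -m jog '[{"tx":0,"ty":0,"tz":0.1,"wx":0,"wy":0,"wz":0,"fingers":58},{"tx":0,"ty":0,"tz":0.04,"wx":0,"wy":0,"wz":0,"fingers":58},{"tx":0,"ty":0,"tz":0,"wx":0,"wy":0,"wz":0,"fingers":58}]'
python3 - <<'E'
from h import *
to([548,-277.5,32.5],93.7)
w=get("wrist"); cv2.imwrite("pics/w16.png",w["image"][:,:,::-1])
s=get("side"); crop(s,310,200,420,330,5,"pics/s16.png")
E
```

```text
time: 24.65
ee_pos: [548.5, -277.9, 44.4]
tcp_rot: [-0.033, 0.999, -0.0, 0.0]
ft_force: [0.1, 0.0, -3.7]
grip_width: 62.1
time: 25.02
ee_pos: [547.8, -277.7, 35.0]
tcp_rot: [-0.033, 0.999, 0.0, -0.0]
ft_force: [0.5, -0.3, -3.6]
grip_width: 61.8
t 25.025 ee [ 547.8 -277.7   35. ] q [-0.15  0.44 -0.35 -0.   -0.78 -1.35] F [ 0.5 -0.3 -3.6] g 61.8
shift units [-0.004  0.003  0.042]
turn units [ 0.   -0.    0.01]
turn units [ 1.00e-02  0.00e+00 -3.14e+01]
y ang 93.77 z [-0.  0. -1.]
```

View pics/s16.png

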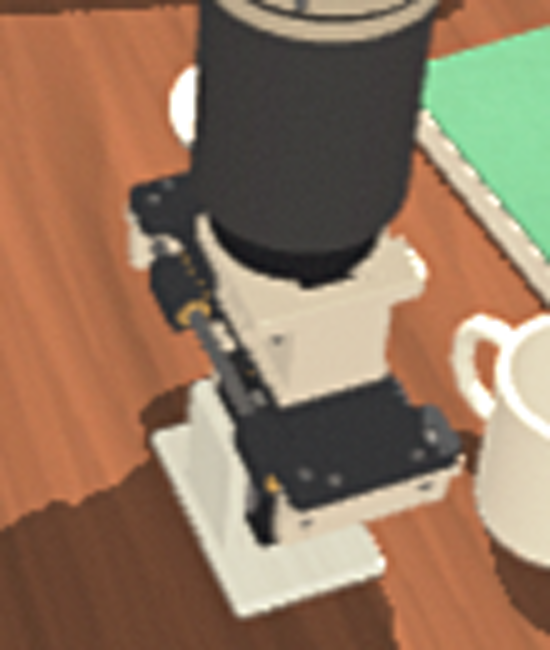

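View pics/w16.png

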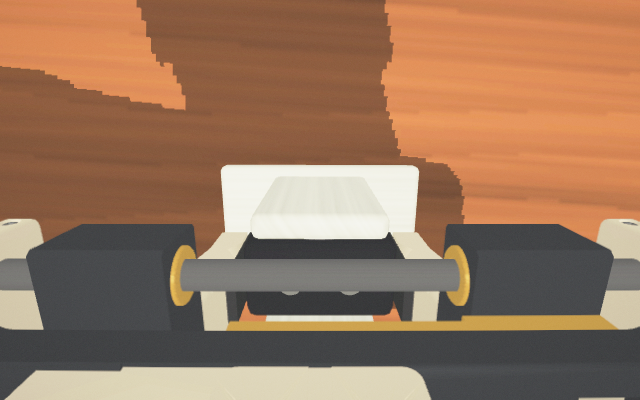

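Speaker sits between the cheeks with gaps front and back, fingers clear; still hanging (−3.6 N). Small steps to contact.

```bash
python3 -m jog '[{"tx":0,"ty":0,"tz":0.03,"wx":0,"wy":0,"wz":0,"fingers":58},{"tx":0,"ty":0,"tz":0,"wx":0,"wy":0,"wz":0,"fingers":58}]';python3 -m jog '[{"tx":0,"ty":0,"tz":0.02,"wx":0,"wy":0,"wz":0,"fingers":58},{"tx":0,"ty":0,"tz":0,"wx":0,"wy":0,"wz":0,"fingers":58}]'
```

```text
time: 25.38
ee_pos: [548.3, -277.8, 33.8]
tcp_rot: [-0.033, 0.999, -0.0, 0.0]
ft_force: [-0.7, 1.5, 0.2]
grip_width: 61.8
time: 25.62
ee_pos: [548.3, -277.8, 33.8]
tcp_rot: [-0.033, 0.999, -0.0, 0.0]
ft_force: [-3.2, 2.2, 11.0]
grip_width: 61.9
```

```bash
python3 -m jog '[{"tx":0,"ty":0,"tz":-0.01,"wx":0,"wy":0,"wz":0,"fingers":58},{"tx":0,"ty":0,"tz":0,"wx":0,"wy":0,"wz":0,"fingers":80},{"tx":0,"ty":0,"tz":0,"wx":0,"wy":0,"wz":0,"fingers":80},{"tx":0,"ty":0,"tz":0,"wx":0,"wy":0,"wz":0,"fingers":80},{"tx":0,"ty":0,"tz":-0.3,"wx":0,"wy":0,"wz":0,"fingers":80},{"tx":0,"ty":0,"tz":-0.6,"wx":0,"wy":0,"wz":0,"fingers":80},{"tx":0,"ty":0,"tz":-0.8,"wx":0,"wy":0,"wz":0,"fingers":80},{"tx":0,"ty":0,"tz":-0.8,"wx":0,"wy":0,"wz":0,"fingers":80},{"tx":0,"ty":0,"tz":0,"wx":0,"wy":0,"wz":0,"fingers":80}]'
python3 - <<'E'
from h import *
to([548,-277.5,32.5],93.7)
w=get("wrist"); cv2.imwrite("pics/w17.png",w["image"][:,:,::-1])
s=get("side"); cv2.imwrite("pics/s17.png",s["image"][:,:,::-1]);crop(s,310,200,420,330,5,"pics/s17b.png")
E
```

```text
time: 26.75
ee_pos: [550.5, -278.6, 189.0]
tcp_rot: [-0.033, 0.999, -0.002, 0.004]
ft_force: [-0.1, 0.2, -0.9]
grip_width: 80.0
t 26.75 ee [ 550.5 -278.6  189. ] q [-0.15  0.28 -0.18  0.   -1.09 -1.35] F [-0.1  0.2 -0.9] g 80.0
shift units [0.064 0.03  2.608]
turn units [-0.03  0.09  0.02]
turn units [ -0.14  -0.05 -31.4 ]
y ang 93.8 z [ 0.009 -0.003 -1.   ]
```

View pics/s17.png

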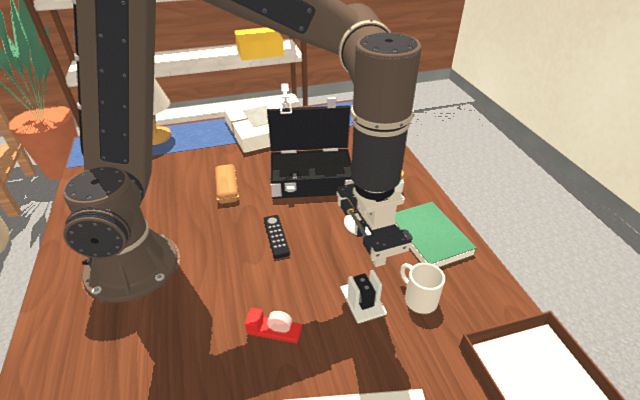

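View pics/w17.png

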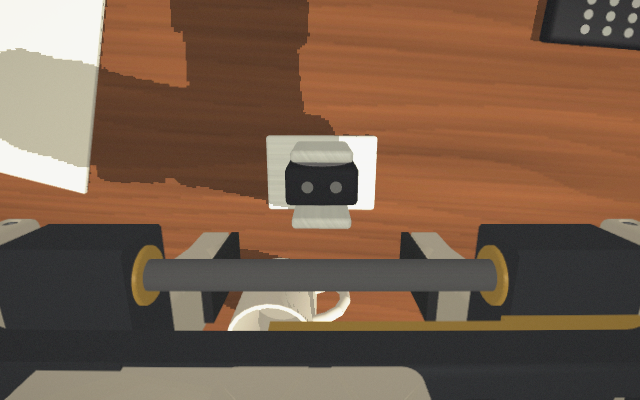

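View pics/s17b.png

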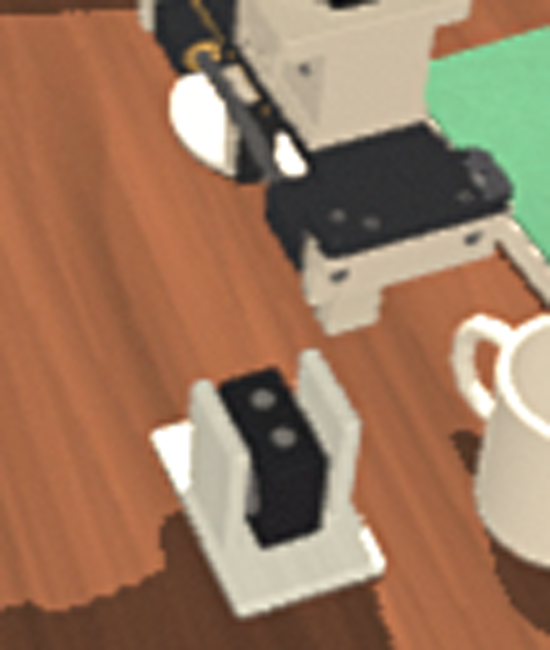

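```bash
python3 - <<'E'
from h import *
w=get("wrist"); s=get("side")
a=np.radians(93.7); ex=np.array([np.cos(a),np.sin(a)]); ey=np.array([-ex[1],ex[0]])
# dock centre in this view from base outline
for nm,dd,pts in [("w",w,[((307,187),68),((336,187),68),((267,137),10),((377,137),10),((289,152.5),80),((354,152.5),80),((291,228),80),((351,228),80)])]:
    for p,z in pts:
        q=plane(dd,p,z)[:2]-[547.3,-277.3]; print(p,z,round(q@ex,1),round(q@ey,1))
for c in [(262,399),(284,436)]:
    p=(310+c[0]/5-.4,200+c[1]/5-.4); q=plane(s,p,68)[:2]-[547.3,-277.3]; print("side btn",round(q@ex,1),round(q@ey,1))
print(monitor.read_state()["ft_force"].round(1),monitor.read_state()["time"])
env.job_done()
E
```

```text
(307, 187) 68 -12.2 5.1
(336, 187) 68 11.8 5.2
(267, 137) 10 -52.7 41.0
(377, 137) 10 53.5 41.2
(289, 152.5) 80 -25.4 35.3
(354, 152.5) 80 24.8 35.4
(291, 228) 80 -25.1 -26.5
(351, 228) 80 24.0 -26.4
side btn 10.7 -0.5
side btn -12.7 -1.2
[ 0.4  0.  -0.8] 26.95
the job is handed in; nothing more can be done
```

The job is done and handed in at 26.95 s of the 72 s allowed. I never saw a verdict.

- **Latch and lid:** I lifted the lever to about 1.9 rad and the hook swung free. I then raised the lid by its tab to about 1.5 rad. It was still open in the last side picture.
- **Speaker:** I took it out by its broad faces, stood it on the clear table, and re-gripped it by its two ends. I lowered it between the cheeks until the wrist force showed contact, released it and backed the hand straight up.
- **Lengthwise:** the speaker's buttons came out within about 1 mm of the dock's middle in both the wrist and side views.
- **Across the slot:** the views disagreed. The wrist view, compared with the cheeks in the same picture, put the speaker about 1 mm off the slot middle, after taking out a shift of about 4 mm in the dock position. That picture was taken while the arm was still settling. The side view also gave about 1 mm. The limit is 8 mm.
- **End state:** the speaker stood upright and the gripper was well clear. I saw nothing else moved in the last pictures, but I did not re-measure the other objects or look at the power pack again after the speaker came out.

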